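# Make up a gift crate of sweet jars in the packing corner

## Robot

A 6-joint arm with a two-finger parallel gripper is mounted at the origin on the work surface. World frame = base frame: x ahead of the robot, y to its left, z up, the work surface at z = 0. Lengths are in m, angles in rad, forces in N, time in s.
With the tool pointing down it reaches from about 0.3 to 0.875 m from the base axis. Payload 4.2 kg.
Tool frame: the origin (TCP) lies midway between the tips of the shut fingers; the grasp point (between the pads) lies bot.grasp_offset behind it (bot.grasp_offset is the distance from the TCP to the grasp point, in m); z points along the fingers, y is the direction in which the jaws open and shut (so a half turn about z gives the same grasp; the last joint's range is limited). The gripper opens to 85 mm and grips with 20 to 120 N. Pads are 22 mm wide; open, the fingers measure 114 mm over their backs; the gripper's body (76 mm by 85 mm) begins 54 mm behind the grasp point. The pads swing forward as they close: fully open they stand 13 mm farther back than shut.
Start: joints at [1.28, 0.32, 1.565, -0, 1.257, -0.02], TCP at [0.154, 0.554, 0.231] pointing down, gripper open.
Joint ranges: [-3.11, 3.11], [-0.84, 2.01], [0.21, 2.61], [-1.34, 4.49], [0.05, 2.63], [-2.56, 2.56]. Speed limits (rad/s): [2.57, 2.57, 3.14, 3.14, 3.14, 3.14].

## Interface

Orientations are given as a 3x3 rotation matrix whose columns are the frame's x, y, z axes.
In Python, from rig import status, vision, bot gives the robot as it stands.
- The arm moves only by the tool arm_command, never from a script. Its argument "targets" is a list of rows, each a list of 6 numbers: the shift along the tool's x, y, z in m, then the turn, a rotation vector about the tool's x, y, z in rad. A call has 1 to 5 rows; each row shifts and turns the commanded pose from where the row before left it, along the tool's axes as they then stand; what a row does not reach is not made up. A row lasts 1/12 s, in which the tool goes at most 41.7 mm and 7.16 degrees, less where a joint would pass 70% of its speed; a pose out of reach is approached as far as the arm can. A call with a gripper value outside its range is refused whole. "fingers" is the closure, from -1 (fully open) to 1 (shut), so that 0 is half open, set as the call begins (left out, the last holds). The fingers move at their own pace and stop on an object; the grip force is fixed at half the most. Time passes only in rows, so rows that do not move let the fingers close. It gives the time, the measured TCP pose, the force and the opening at its end, in the units of the state.
- status.get_obs(): the state, without advancing time (a new reading comes with each control period).
- vision.get_image(name): name is "scene" or "top" or "wrist"; returns a dict with "pixels" (400x640x3 uint8, blue, green, red), "vertical_fov" (degrees; the focal length in pixels is half the picture's height over the tangent of half this angle, whatever the lens; pixels are square), "cx", "cy" (the principal point, pixels), "k1" (the pictures are not rectified: a ray, as slopes to the right and down, at radius r is drawn at 1 + k1 r^2 times it, then the intrinsics apply), "cam_to_world" (4x4, takes a point from camera to world coordinates). Camera axes: x right, y down, z forward; pixel columns grow to the right and rows downward; lengths in m; the calibration is good to about 2 mm. A picture is of the moment at which its call begins. There is no depth.
- bot.sign_off(): hands the job in, once; it reports no verdict.
The state is a dict: "clock": time; "joint_positions": joint angles; "joint_vel": joint speeds; "effort": joint torques, N m; "tool_pos": TCP position; "ee_rot": TCP orientation; "ft_force": force on the tool from outside, world axes, zero at the start; "wrist_torque": the same for the moment, N m; "opening": finger opening in m.
Only numpy, scipy, OpenCV 4.12 (cv2) and the standard library are available. Lean on these libraries where they do the work, as an engineer would, in place of code of your own. Each camera call takes 0.05 s, during which the arm holds its last target.

## Task

Make up a gift crate at the sweet shop counter. First slide the empty crate along the counter into the aluminium packing corner until its long side and its end lie flush against both stops; then stand every small jar of sweets upright in the crate, one to a cell (the narrower red-floored compartment at the end away from the short stop stays empty), and squeeze the price clip off its stand and release it upright onto the red end wall of that empty compartment. Leave the crate flush against both stops, and do not disturb the big stock jar, the ribbon reel or the blue tin.

Things in the scene. Friction and masses are not known exactly. Their poses are not given: they have to be found in the camera images.
- corner: fixed aluminium L of two stops 30 mm high, 22 mm thick. Origin at the inner corner, on the counter; x points roughly away from the robot. Inner face of the long stop: plane x = 0 (y -340 to 22 mm); of the short stop: plane y = 0 (x -90 to 0 mm). The crate goes on the -x, -y side, its +x side and +y end on the stops: its origin is then at (-34, -155) mm here, axes parallel.
- crate: loose open pale wooden crate, 68 (x) by 310 (y) by 35 (z) mm, about 0.6 kg, walls and dividers 6 mm, floor 5 mm. Origin at the centre of its underside. Four cells 56 by 56 mm inside, centred at x = 0, y = -65, -3, 59 and 121 mm; at the -y end (right as the robot sees it) a red-floored compartment 50 mm long (y), centred at y = -124 mm, stays empty.
- crate_end_wall (a point): middle of the top edge of the crate's red -y end wall (6 mm thick, 35 mm above the counter), axes as the crate's: x runs along the wall (68 mm long), y through it towards the inside, z up. The clip goes here, anywhere along the wall.
- jar_red: jar of red and white sweets with a red lid, upright: body 46 mm diameter up to 64 mm, lid 42 mm diameter above that, 78 mm high in all, about 0.14 kg. Origin at the centre of its underside, z up its axis. May be absent.
- jar_green: jar of green and yellow sweets with a green lid, upright: body 46 mm diameter up to 64 mm, lid 42 mm diameter above that, 78 mm high in all, about 0.14 kg. Origin at the centre of its underside, z up its axis. May be absent.
- jar_yellow: jar of yellow and orange sweets with a yellow lid, upright: body 46 mm diameter up to 64 mm, lid 42 mm diameter above that, 78 mm high in all, about 0.14 kg. Origin at the centre of its underside, z up its axis. May be absent.
- jar_blue: jar of blue and white sweets with a blue lid, upright: body 46 mm diameter up to 64 mm, lid 42 mm diameter above that, 78 mm high in all, about 0.14 kg. Origin at the centre of its underside, z up its axis. May be absent.
- clip: sprung price clip standing jaws down on its stand, 22 mm wide (x), 50 g, jaws close along y. Origin in the jaws, at the start level with the top edge of the stand's plate. Jaws end 24 mm below it, rubber pads 14 to 24 mm below; white pad's face at y = -3 mm. A bridge 12 mm above it is the deepest a wall can enter. Fully squeezed takes 8 N at the handles; bites with 5 N; 20 N carries it open.
- clip_handles (a point): point between the clip's two handles, 38 mm above the clip's origin and 6 mm to its +y, axes as the clip's. White handle: upright, outer face at clip y = -20 mm, 12 to 48 mm above the clip's origin. Red handle: slants out to y = 32 mm at 48 mm height. So 52 mm wide over the tips on a 6 mm wall, and 34 mm (clip y -20 to 14, both upright) when fully squeezed.
- clip_arm (a joint): hinge of the clip's red arm: 0 when gripping a 6 mm wall (red pad's face at y = +3 mm), -0.17 closed on nothing, 0.58 fully squeezed (its end stop; red pad's face at about y = +21 mm). Only the red jaw swings
- clip_stand: fixed clip stand: dark wooden foot 70 by 36 by 8 mm with an upright aluminium plate 60 mm (x) by 6 mm (y) whose top is 40 mm above the counter. Origin at the centre of its underside. The clip sits across the plate, its axes parallel to the stand's.
- stock_jar: big orange stock jar beyond the corner, 80 mm diameter, 105 mm high, origin under its centre; leave it alone
- ribbon_reel: red ribbon reel beyond the corner, ring 64 mm diameter, 30 mm high, origin under its centre; leave it alone
- sweet_tin: blue tin with a brass lid at the right, 93 by 63 by 51 mm, origin under its centre; leave it alone
Things that resemble listed ones, but are neither listed nor needed, are in the scene too. Several things have the shape of the jar_green; the one meant has the colours described above.

How it is judged:
On the way:
1. the crate, still empty, lies flush against both stops of the packing corner (gaps under 3.5 mm, within 0.02 rad) (x of crate in the frame of corner between -0.0375 and -0.03 m and y of crate in the frame of corner between -0.1585 and -0.151 m and angle between the x axis of crate and the x axis of corner, either way round below 0.02 rad and height (world z) of crate below 0.006 m and angle between crate's own z axis and vertical below 0.04 rad and horizontal distance between each of jar_red, jar_green, jar_yellow, jar_blue and crate above 0.17 m), for 0.2 s.
At the end, for the whole second after the job is handed in: Crate flush on both stops (gaps under 3.5 mm, 0.02 rad); every jar present upright (0.12 rad) on the floor of its own cell, none in the end compartment; clip biting the red end wall, upright within 0.2 rad, square within 0.25 rad, origin within 13 mm of the top edge; all at rest (x of crate in the frame of corner between -0.0375 and -0.03 m and y of crate in the frame of corner between -0.1585 and -0.151 m and angle between the x axis of crate and the x axis of corner, either way round below 0.02 rad and height (world z) of crate below 0.006 m and angle between crate's own z axis and vertical below 0.04 rad and linear speed of each of crate, jar_red, jar_green, jar_yellow, jar_blue, clip below 0.02 m/s and angle between each of jar_red, jar_green, jar_yellow, jar_blue's own z axis and vertical below 0.12 rad and z of jar_red in the frame of crate between 0 and 0.01 m and x of jar_red in the frame of crate between -0.012 and 0.012 m and y of jar_red in the frame of crate between -0.077 and 0.133 m and z of jar_green in the frame of crate between 0 and 0.01 m and x of jar_green in the frame of crate between -0.012 and 0.012 m and y of jar_green in the frame of crate between -0.077 and 0.133 m and z of jar_yellow in the frame of crate between 0 and 0.01 m and x of jar_yellow in the frame of crate between -0.012 and 0.012 m and y of jar_yellow in the frame of crate between -0.077 and 0.133 m and z of jar_blue in the frame of crate between 0 and 0.01 m and x of jar_blue in the frame of crate between -0.012 and 0.012 m and y of jar_blue in the frame of crate between -0.077 and 0.133 m and y of clip in the frame of crate_end_wall between -0.006 and 0.006 m and x of clip in the frame of crate_end_wall between -0.028 and 0.028 m and z of clip in the frame of crate_end_wall between -0.0135 and 0.0135 m and value of joint clip_arm between -0.09 and 0.12 rad and angle between the y axis of clip and the y axis of crate, either way round below 0.25 rad and angle between clip's own z axis and vertical below 0.2 rad and contact force between clip and crate above 1 N); the robot touches nothing.
It fails at once if the big stock jar is knocked out of its place (more than 30 mm) (distance of stock_jar from where it was at the start of the episode above 0.03 m).
It fails at once if the ribbon reel is knocked out of its place (more than 30 mm) (distance of ribbon_reel from where it was at the start of the episode above 0.03 m).
It fails at once if the blue sweet tin is knocked out of its place (more than 30 mm) (distance of sweet_tin from where it was at the start of the episode above 0.03 m).
It fails at once if the crate is lifted off the counter (more than 30 mm) instead of being slid (height (world z) of crate above 0.03 m).
Of jar_red, jar_green, jar_yellow, jar_blue only 3 to 4 are there at a start; the rules pass over those that are not, and their reading is None.
At some moment in a run one of crate may be knocked a few centimetres aside while the robot is not near it.
It also fails if it takes over 210 s, if anything falls off the work surface, if the arm or the gripper's body presses on something with over 40 N, if the wrist force passes 120 N, or if a joint passes its speed limit or range.

## Working session

There is one attempt and no reset: what is moved stays moved. The work goes in short steps, Python scripts to look and compute and a tool call to move; the robot and the scene stay as the last step left them, time stands still between calls to the robot, and variables do not carry over. Pictures are saved under pics/ and viewed, and the job is handed in when it is done.

Besides the shell and the picture viewer there is one more tool, called after "Call:" as name([rows], argument=value, ...), one row to a line, values as JSON. arm_command: Moves the arm, as the interface text tells. Its arguments: {"type":"object","properties":{"targets":{"type":"array","items":{"type":"array","items":{"type":"number"}}},"fingers":{"type":"number"}},"required":["targets"]}

```bash
ls; mkdir -p pics; python3 - <<'E'
from rig import status, vision, bot
import cv2
o=status.get_obs()
print(o, bot.grasp_offset)
for n in ("scene","top","wrist"):
    i=vision.get_image(n); cv2.imwrite(f"pics/{n}0.png",i["pixels"])
    print(n,i["vertical_fov"],i["cx"],i["cy"],i["k1"],i["cam_to_world"])
E
```

```text
pics
{'clock': 0.0, 'joint_positions': array([ 1.27994390e+00,  3.20313776e-01,  1.56568449e+00,  2.48539380e-05,
        1.25738958e+00, -2.00187639e-02]), 'joint_vel': array([ 0.00210071, -0.0002033 ,  0.0031687 ,  0.00084362, -0.00018205,
       -0.00165699]), 'effort': array([ 1.01450496e-03, -4.15531075e+01, -2.34162211e+01,  8.64611457e-05,
        8.27308424e-03, -2.92362188e-05]), 'tool_pos': array([0.15369849, 0.55358381, 0.23046757]), 'ee_rot': array([[-9.63546126e-01,  2.67541725e-01, -5.37455257e-04],
       [ 2.67542258e-01,  9.63544605e-01, -1.71301229e-03],
       [ 5.95598498e-05, -1.79435835e-03, -9.99998388e-01]]), 'ft_force': array([-0.14809324, -0.23965314, -0.39353214]), 'wrist_torque': array([-0.01432541, -0.01523813, -0.05892994]), 'opening': 0.0851687038106385} 0.0187
scene 46.806775043383105 316.73748551486995 205.86093197734905 -0.058131388137687534 [[ 0.81754007  0.37526937 -0.43680789  1.06511424]
 [ 0.57572913 -0.54949971  0.60546349 -0.75069514]
 [-0.01281391 -0.74647369 -0.66529154  0.85651113]
 [ 0.          0.          0.          1.        ]]
top 57.90144672753323 323.25328521667956 199.54014492699767 -0.04055314309416642 [[-0.00166208 -0.98012113  0.19839307  0.36425809]
 [-0.99992209  0.00408338  0.01179604 -0.05932789]
 [-0.01237166 -0.19835801 -0.98005155  1.1341187 ]
 [ 0.          0.          0.          1.        ]]
wrist 63.36823050111592 321.41049277385315 202.44168679724794 -0.03326664170025053 [[ 0.26606279  0.91266263  0.31025394  0.07401003]
 [ 0.9639543  -0.25135596 -0.08724846  0.57640306]
 [-0.00164424  0.32228419 -0.94664154  0.37181147]
 [ 0.          0.          0.          1.        ]]
```

View pics/top0.png

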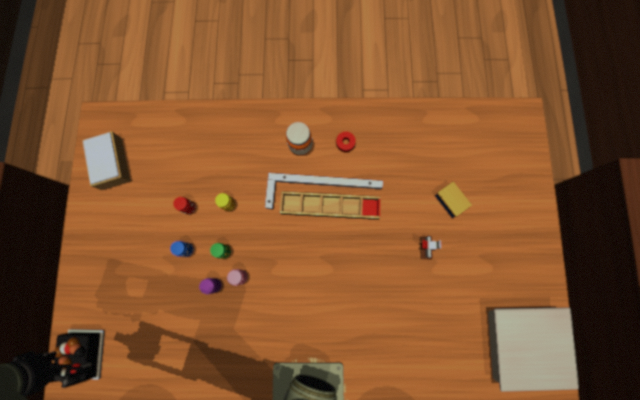

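View pics/scene0.png

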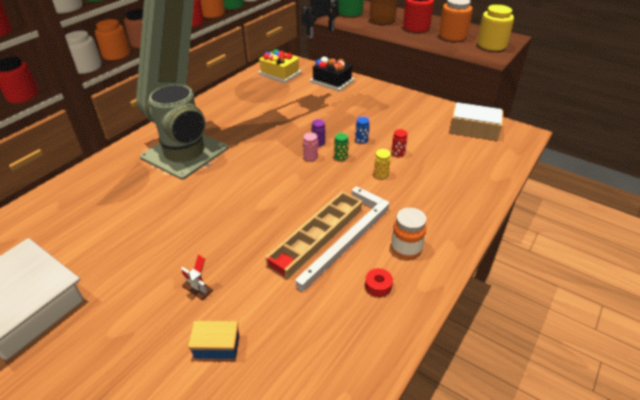

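View pics/wrist0.png

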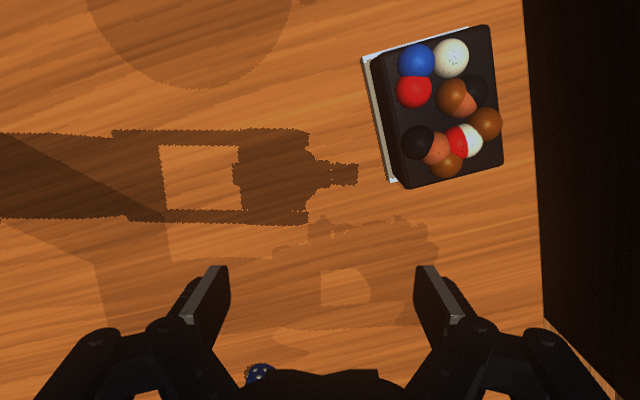

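```bash
cat > h.py <<'E'
from rig import status, vision, bot
import cv2, numpy as np
def cam(n):
    i=vision.get_image(n); f=200/np.tan(np.radians(i["vertical_fov"])/2)
    i["f"]=f; return i
def ray(i,u,v):
    a=np.array([(u-i["cx"])/i["f"],(v-i["cy"])/i["f"]]); s=a.copy()
    for _ in range(20): s=a/(1+i["k1"]*(s@s))
    d=i["cam_to_world"][:3,:3]@np.array([s[0],s[1],1]); return i["cam_to_world"][:3,3],d
def p2w(i,u,v,z):
    c,d=ray(i,u,v); return c+d*(z-c[2])/d[2]
def w2p(i,P):
    P=np.atleast_2d(P); M=i["cam_to_world"]; q=(P-M[:3,3])@M[:3,:3]
    s=q[:,:2]/q[:,2:]; r=(s**2).sum(1,keepdims=True); s=s*(1+i["k1"]*r)
    return s*i["f"]+[i["cx"],i["cy"]]
def crop(i,name,x0,y0,x1,y1,k):
    p=i["pixels"][y0:y1,x0:x1]; cv2.imwrite("pics/"+name,cv2.resize(p,None,fx=k,fy=k,interpolation=cv2.INTER_CUBIC))
def overlay(i,name,box,k,segs):
    x0,y0,x1,y1=box
    p=cv2.resize(i["pixels"][y0:y1,x0:x1],None,fx=k,fy=k,interpolation=cv2.INTER_CUBIC)
    for a,b,c in segs:
        q=w2p(i,np.array([a,b])); q=((q-[x0,y0]+.5)*k-.5)
        cv2.line(p,tuple(int(round(t)) for t in q[0]),tuple(int(round(t)) for t in q[1]),c,1,cv2.LINE_AA)
    cv2.imwrite("pics/"+name,p)
def box(pose,x0,x1,y0,y1,zs,c):
    x,y,t=pose; R=np.array([[np.cos(t),-np.sin(t)],[np.sin(t),np.cos(t)]]); out=[]
    for z in zs:
        P=[np.r_[R@[a,b]+[x,y],z] for a,b in((x0,y0),(x1,y0),(x1,y1),(x0,y1))]
        out+=[(P[k],P[(k+1)%4],c) for k in range(4)]
    return out
E
python3 - <<'E'
from h import *
i=cam("top"); crop(i,"t1.png",255,165,395,225,5.7)
crop(i,"t2.png",160,185,260,300,5)
crop(i,"t3.png",410,170,480,265,6)
s=cam("scene"); crop(s,"s1.png",255,180,400,295,5)
crop(s,"s3.png",170,240,230,310,8)
E
```

```text
(no output)
```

View pics/t1.png

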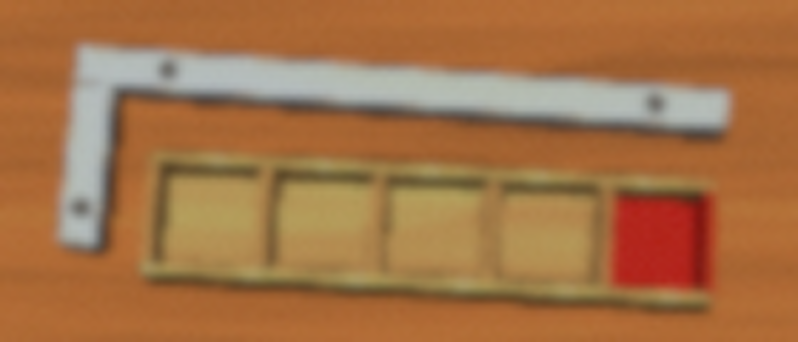

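View pics/t2.png

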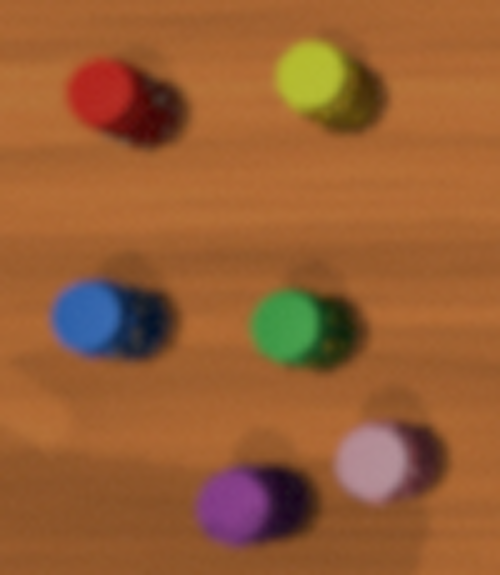

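View pics/t3.png

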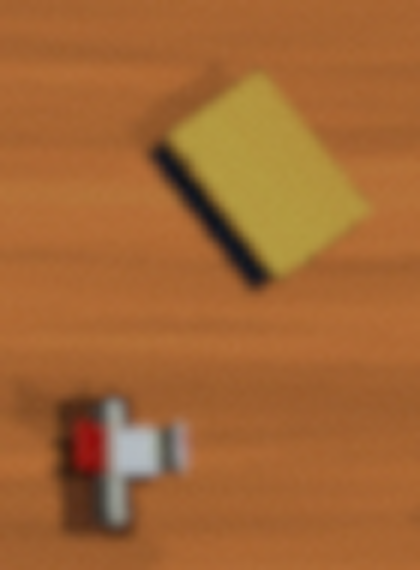

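View pics/s1.png

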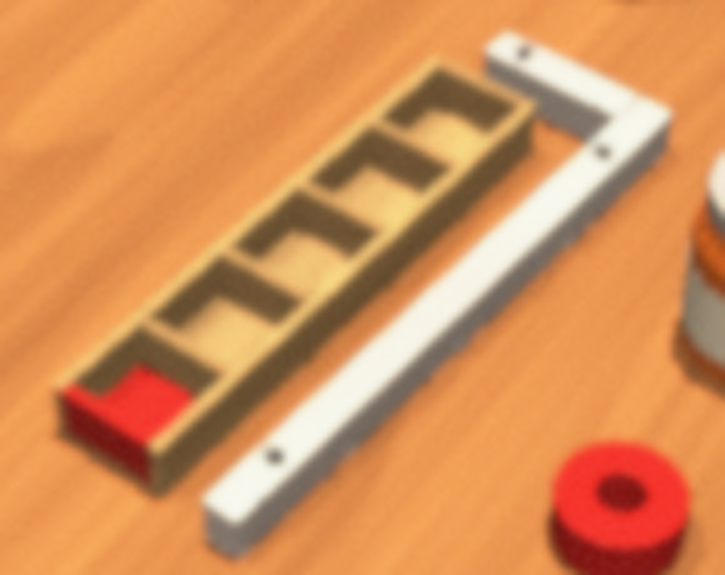

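View pics/s3.png

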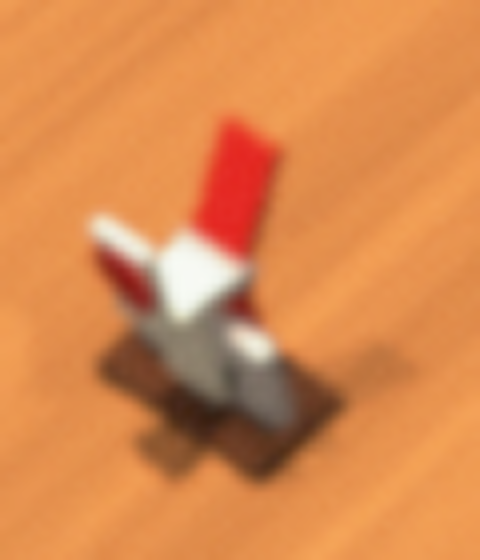

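```bash
cat > fit.py <<'E'
from h import *
from scipy.optimize import least_squares
def fit(obs,x0,extra=False):
    # obs: list (cam, local3, pix)
    def tr(p,L):
        c,s=np.cos(p[2]),np.sin(p[2]); return np.array([p[0]+c*L[0]-s*L[1],p[1]+s*L[0]+c*L[1],L[2]])
    def r(p): return np.concatenate([w2p(i,tr(p,L))[0]-px for i,L,px in obs])
    s=least_squares(r,x0,loss="soft_l1"); return s.x, r(s.x).reshape(-1,2)
def unz(pts,x0,y0,k): return [((a+.5)/k-.5+x0,(b+.5)/k-.5+y0) for a,b in pts]
E
python3 - <<'E'
from fit import *
t=cam("top"); s=cam("scene")
Lc=[(.022,.022),(.022,-.34),(0,-.34),(0,0),(-.09,0),(-.09,.022)]
tc=unz([(77,47),(730,91),(727,130),(117,91),(102,247),(58,240)],255,165,5.7)
sc=unz([(670,110),(235,522),(207,498),(612,118),(487,48),(507,32)],255,180,5)
for sel in ("both","top","scene"):
    o=[]
    if sel!="scene": o+=[(t,np.r_[l,.03],p) for l,p in zip(Lc,tc)]
    if sel!="top": o+=[(s,np.r_[l,.03],p) for l,p in zip(Lc,sc)]
    x,r=fit(o,[.6,.1,0]); print("corner",sel,x.round(4)); 
    if sel=="both": print(r.round(1).tolist()); C=x
Lk=[(.034,.155),(.034,-.155),(-.034,-.155),(-.034,.155)]
tk=unz([(157,155),(712,183),(708,297),(147,268)],255,165,5.7)
sk=unz([(535,105),(155,450),(60,393),(437,60)],255,180,5)
for sel in ("both","top","scene"):
    o=[]
    if sel!="scene": o+=[(t,np.r_[l,.035],p) for l,p in zip(Lk,tk)]
    if sel!="top": o+=[(s,np.r_[l,.035],p) for l,p in zip(Lk,sk)]
    x,r=fit(o,[.55,-.1,0]); print("crate",sel,x.round(4))
    if sel=="both": print(r.round(1).tolist()); K=x
seg=lambda: box(C,0,.022,-.34,.022,[.03],(255,0,0))+box(C,-.09,0,0,.022,[.03],(255,0,0))+box(K,-.034,.034,-.155,.155,[.035,0],(0,255,0))
overlay(t,"o1.png",(255,165,395,225),5.7,seg()); overlay(s,"o2.png",(255,180,400,295),5,seg())
# jars: top lid blobs
for n,p in dict(red=(104,93),yellow=(311,76),blue=(90,318),green=(288,327),purple=(235,505),pink=(373,462)).items():
    u,v=unz([p],160,185,5)[0]; print(n,p2w(t,u,v,.078).round(4))
E
```

```text
corner both [ 0.6516  0.1065 -0.0744]
[[0.6, -0.1], [0.3, -0.1], [0.6, -0.1], [-0.2, -0.6], [-0.4, 0.0], [0.3, 0.7], [0.8, -0.0], [0.6, -0.1], [-1.0, -0.1], [1.1, -0.8], [-0.8, 0.0], [-0.2, -0.7]]
corner top [ 0.6515  0.1072 -0.0749]
corner scene [ 0.6518  0.1057 -0.0746]
crate both [ 0.5723 -0.0689 -0.0557]
[[-0.5, -0.9], [1.5, -0.8], [1.7, 0.8], [-0.5, 0.7], [0.6, -0.1], [1.2, 0.7], [-1.3, -1.3], [-0.1, -0.9]]
crate top [ 0.5724 -0.0671 -0.057 ]
crate scene [ 0.5726 -0.0702 -0.0555]
red [0.5686 0.3832 0.078 ]
yellow [0.5785 0.2578 0.078 ]
blue [0.434  0.3815 0.078 ]
green [0.4289 0.2635 0.078 ]
purple [0.3272 0.289  0.078 ]
pink [0.3517 0.21   0.078 ]
```

View pics/o1.png

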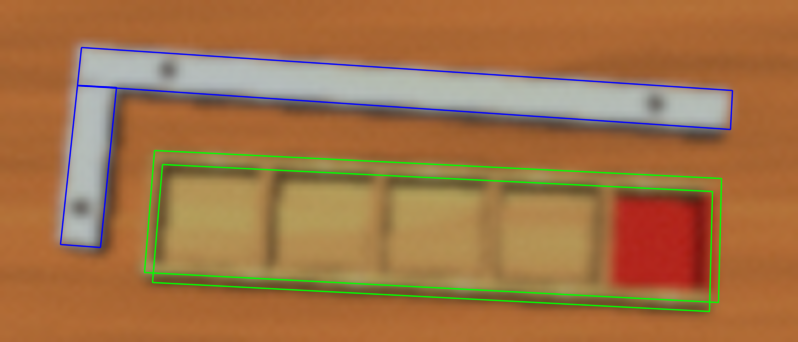

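View pics/o2.png

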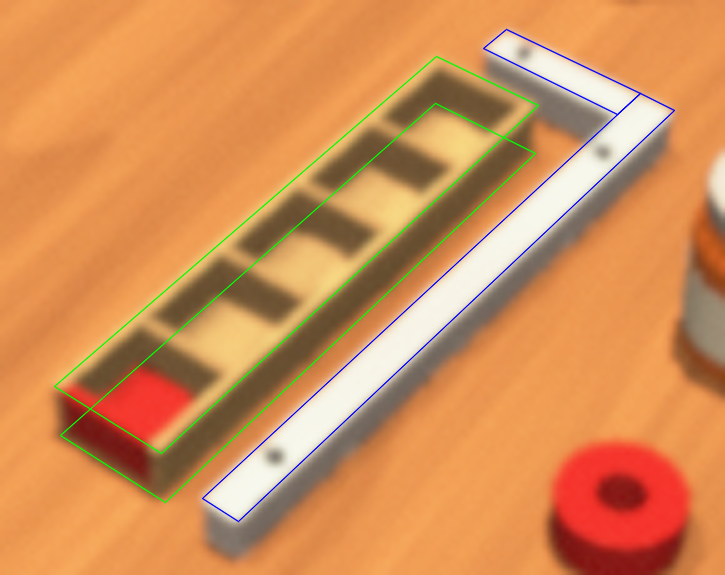

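```bash
python3 - <<'E'
from fit import *
t=cam("top"); s=cam("scene")
a,b=unz([(113,402),(116,528)],410,170,6); A,B=p2w(t,*a,.04),p2w(t,*b,.04); print(A,B,np.linalg.norm(A-B))
a,b=unz([(90,215),(275,350)],170,240,8); A2,B2=p2w(s,*a,.04),p2w(s,*b,.04); print(A2,B2,np.linalg.norm(A2-B2))
m=(A+B)/2; d=A-B; th=np.arctan2(d[1],d[0]); P=(m[0],m[1],th); print(P)
def segs(P,g):
    o=box(P,-.035,.035,-.018,.018,[0,.008],(255,0,0))+box(P,-.03,.03,-.003,.003,[.04],(255,255,0))
    o+=box(P,-.011,.011,-.020,-.017,[.052,.088],(0,255,0))+box(P,-.011,.011,.030,.032,[.088],(255,0,255))
    return o
overlay(t,"o3.png",(410,220,450,265),12,segs(P,0)); overlay(s,"o4.png",(170,240,230,310),8,segs(P,0))
# hsv blobs for jars lids in top, whole jars in scene
E
```

```text
[ 0.47006004 -0.36419005  0.04      ] [ 0.40716867 -0.36215512  0.04      ] 0.06292428692598709
[ 0.38901883 -0.36111299  0.04      ] [ 0.47008993 -0.36558508  0.04      ] 0.08119435285287176
(np.float64(0.4386143528884439), np.float64(-0.3631725881658202), np.float64(-0.03234501962878793))
```

View pics/o3.png

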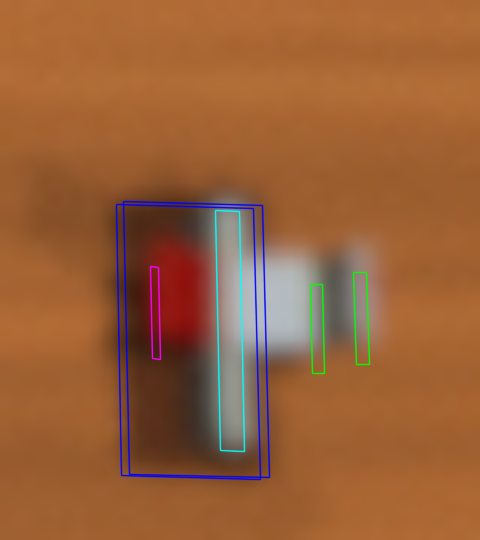

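View pics/o4.png

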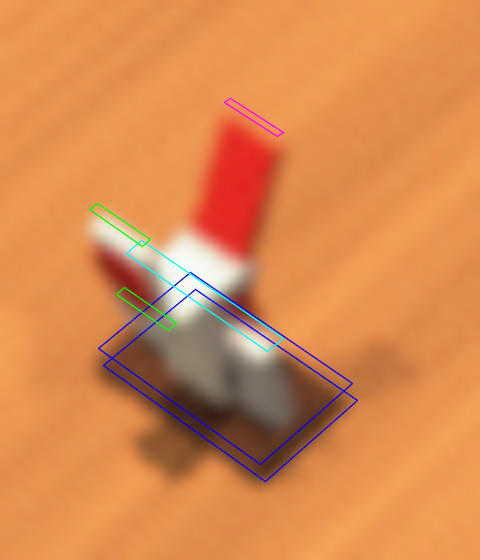

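```bash
cat > plan.py <<'E'
import sys, numpy as np
from rig import status
from scipy.spatial.transform import Rotation as Ro
def plan(x,y,z,ang):
    "ang: world heading of tool y (rad)"
    o=status.get_obs(); R=o["ee_rot"]; p=o["tool_pos"]
    ty=np.array([np.cos(ang),np.sin(ang),0]); tz=np.array([0,0,-1.]); Rt=np.c_[np.cross(ty,tz),ty,tz]
    rv=Ro.from_matrix(R.T@Rt).as_rotvec(); d=np.array([x,y,z])-p
    print("t%.2f at"%o["clock"],p.round(4),"F",o["ft_force"].round(1),"open",round(o["opening"],4),"j",o["joint_positions"].round(2))
    print("rotvec",rv.round(4),"rows>=",np.ceil(np.linalg.norm(rv)/.125)," shift(tool now)",(R.T@d).round(4)," shift(after turn)",(Rt.T@d).round(4),"rows>=%.1f"%(np.linalg.norm(d)/.0417))
if __name__=="__main__": plan(*map(float,sys.argv[1:5]))
E
python3 plan.py .47 -.06 .2 1.4964
```

```text
t0.45 at [0.1538 0.554  0.2313] F [ 0.1  0.1 -0.3] open 0.0858 j [ 1.28  0.32  1.56 -0.    1.26 -0.02]
rotvec [-1.000e-04  0.000e+00 -1.964e-01] rows>= 2.0  shift(tool now) [-0.4689 -0.5071  0.0313]  shift(after turn) [-0.361  -0.5888  0.0313] rows>=16.6
```

Call:
arm_command([
  [0, 0, 0, 0, 0, -0.098],
  [0, 0, 0, 0, 0, -0.098],
  [-0.02, -0.0327, 0, 0, 0, 0],
  [-0.02, -0.0327, 0, 0, 0, 0],
  [-0.02, -0.0327, 0, 0, 0, 0],
], fingers=-1)

```text
clock: 0.87
tool_pos: [0.2065, 0.4507, 0.231]
ee_rot: [[-0.997, 0.073, 0.0], [0.073, 0.997, -0.0], [-0.0, -0.0, -1.0]]
ft_force: [1.0, -1.2, -0.4]
opening: 0.0858
```

Call:
arm_command([
  [-0.02, -0.0327, 0, 0, 0, 0],
  [-0.02, -0.0327, 0, 0, 0, 0],
  [-0.02, -0.0327, 0, 0, 0, 0],
  [-0.02, -0.0327, 0, 0, 0, 0],
  [-0.02, -0.0327, 0, 0, 0, 0],
])

```text
clock: 1.28
tool_pos: [0.2942, 0.2796, 0.2315]
ee_rot: [[-0.997, 0.074, 0.001], [0.074, 0.997, 0.001], [-0.001, 0.001, -1.0]]
ft_force: [1.7, -0.1, 0.8]
opening: 0.0853
```

Call:
arm_command([
  [-0.02, -0.0327, 0, 0, 0, 0],
  [-0.02, -0.0327, 0, 0, 0, 0],
  [-0.02, -0.0327, 0, 0, 0, 0],
  [-0.02, -0.0327, 0, 0, 0, 0],
  [-0.02, -0.0327, 0, 0, 0, 0],
])

```text
clock: 1.7
tool_pos: [0.3818, 0.1089, 0.2317]
ee_rot: [[-0.997, 0.075, 0.001], [0.075, 0.997, 0.001], [-0.001, 0.001, -1.0]]
ft_force: [1.1, 0.9, -0.5]
opening: 0.0853
```

```bash
python3 plan.py .47 -.06 .2 1.4964
```

```text
t1.70 at [0.3818 0.1089 0.2317] F [ 1.1  0.9 -0.5] open 0.0853 j [ 0.25  0.03  1.93  0.    1.18 -1.25]
rotvec [ 0.0006  0.0011 -0.0003] rows>= 1.0  shift(tool now) [-0.1005 -0.1619  0.0317]  shift(after turn) [-0.1005 -0.1619  0.0317] rows>=4.6
```

Call:
arm_command([
  [-0.02, -0.0324, 0.006, 0, 0, 0],
  [-0.02, -0.0324, 0.006, 0, 0, 0],
  [-0.02, -0.0324, 0.006, 0, 0, 0],
  [-0.02, -0.0324, 0.006, 0, 0, 0],
  [-0.02, -0.0324, 0.006, 0, 0, 0],
])

```text
clock: 2.12
tool_pos: [0.4695, -0.0603, 0.2012]
ee_rot: [[-0.997, 0.075, 0.001], [0.075, 0.997, 0.0], [-0.001, 0.0, -1.0]]
ft_force: [0.7, 1.2, -0.4]
opening: 0.0851
```

```bash
python3 plan.py .50 -.06 .004 1.4964; python3 - <<'E'
from h import *
i=cam("wrist"); cv2.imwrite("pics/w1.png",i["pixels"])
E
```

```text
t2.12 at [ 0.4695 -0.0603  0.2012] F [ 0.7  1.2 -0.4] open 0.0851 j [-0.15  0.18  1.83  0.    1.12 -1.65]
rotvec [ 0.0002  0.0007 -0.001 ] rows>= 1.0  shift(tool now) [-0.0303  0.0026  0.1973]  shift(after turn) [-0.0304  0.0026  0.1972] rows>=4.8
```

View pics/w1.png

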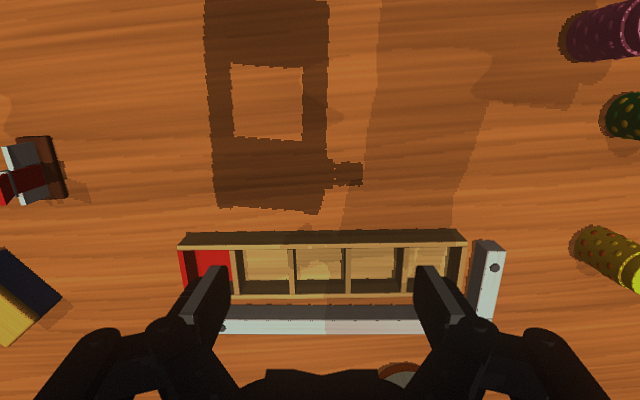

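Call:
arm_command([
  [0, 0, 0.039, 0, 0, 0],
  [0, 0, 0.039, 0, 0, 0],
  [0, 0, 0.039, 0, 0, 0],
  [0, 0, 0.039, 0, 0, 0],
  [0, 0, 0.037, 0, 0, 0],
])

```text
clock: 2.58
tool_pos: [0.4688, -0.0582, 0.0069]
ee_rot: [[-0.997, 0.075, 0.001], [0.075, 0.997, 0.0], [-0.001, 0.0, -1.0]]
ft_force: [0.3, -0.1, -0.2]
opening: 0.0857
```

Call:
arm_command([
  [-0.01, 0, 0, 0, 0, 0],
  [-0.01, 0, 0, 0, 0, 0],
  [-0.01, 0, 0, 0, 0, 0],
  [-0.005, 0, 0, 0, 0, 0],
  [-0.005, 0, 0, 0, 0, 0],
])

```text
clock: 3.0
tool_pos: [0.5119, -0.0616, 0.0106]
ee_rot: [[-0.997, 0.075, 0.005], [0.075, 0.997, -0.001], [-0.006, -0.0, -1.0]]
ft_force: [0.1, -0.2, 0.2]
opening: 0.0853
```

Call:
arm_command([
  [-0.005, 0, 0, 0, 0, 0],
  [-0.005, 0, 0, 0, 0, 0],
  [-0.005, 0, 0, 0, 0, 0],
  [-0.005, 0, 0, 0, 0, 0],
  [0, 0, 0, 0, 0, 0],
])

```text
clock: 3.42
tool_pos: [0.528, -0.0625, 0.0083]
ee_rot: [[-0.997, 0.074, -0.003], [0.074, 0.997, 0.0], [0.003, 0.0, -1.0]]
ft_force: [-2.9, 0.5, 2.8]
opening: 0.085
```

Call:
arm_command([
  [-0.005, 0, 0, 0, 0, 0],
  [-0.005, 0, 0, 0, 0, 0],
  [-0.005, 0, 0, 0, 0, 0],
  [-0.005, 0, 0, 0, 0, 0],
  [0, 0, 0, 0, 0, 0],
])

```text
clock: 3.83
tool_pos: [0.548, -0.0642, 0.0079]
ee_rot: [[-0.997, 0.075, -0.002], [0.075, 0.997, 0.0], [0.002, 0.0, -1.0]]
ft_force: [-3.4, 1.4, 0.6]
opening: 0.085
```

Call:
arm_command([
  [-0.003, 0, 0, 0, 0, 0],
  [-0.003, 0, 0, 0, 0, 0],
  [-0.002, 0, 0, 0, 0, 0],
  [0, 0, 0, 0, 0, 0],
])

```text
clock: 4.17
tool_pos: [0.5556, -0.0648, 0.0079]
ee_rot: [[-0.997, 0.075, -0.002], [0.075, 0.997, 0.0], [0.002, 0.0, -1.0]]
ft_force: [-4.1, -0.5, 2.1]
opening: 0.0857
```

```bash
python3 - <<'E'
from h import *
i=cam("wrist"); cv2.imwrite("pics/w2.png",i["pixels"])
i=cam("top"); crop(i,"t4.png",255,165,395,225,5.7)
print(status.get_obs()["tool_pos"],status.get_obs()["ft_force"])
E
```

```text
[ 0.55562983 -0.06478181  0.00791417] [-5.02036198  1.33176167  1.12107638]
```

View pics/t4.png

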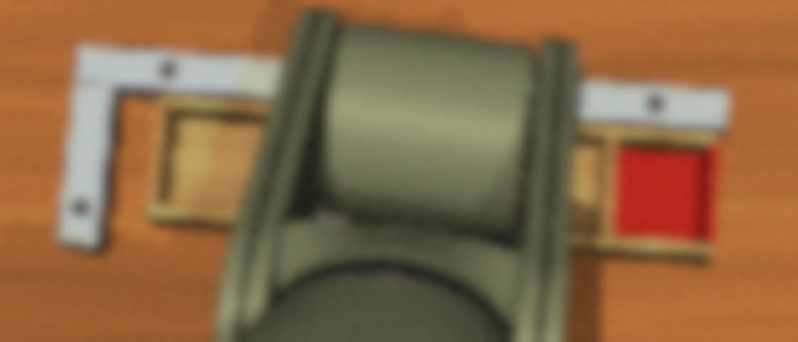

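View pics/w2.png

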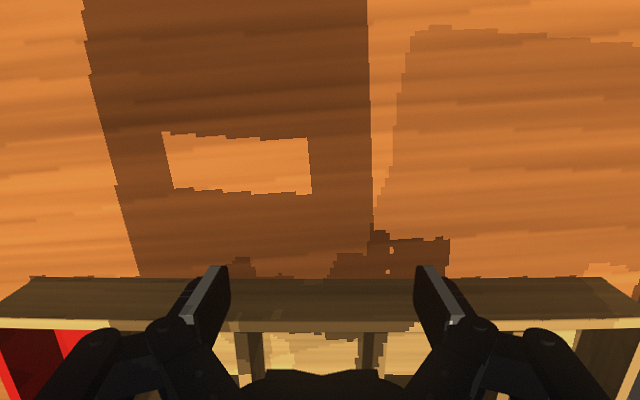

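Crate follows squarely, a few mm short of the long stop. Keep pushing gently until the force climbs.

Call:
arm_command([
  [-0.002, 0, 0, 0, 0, 0],
  [-0.002, 0, 0, 0, 0, 0],
  [0, 0, 0, 0, 0, 0],
])

```text
clock: 4.52
tool_pos: [0.5597, -0.0649, 0.0079]
ee_rot: [[-0.997, 0.076, -0.002], [0.076, 0.997, 0.001], [0.002, 0.001, -1.0]]
ft_force: [-5.3, 0.1, 1.1]
opening: 0.0852
```

Call:
arm_command([
  [-0.001, 0, 0, 0, 0, 0],
  [-0.001, 0, 0, 0, 0, 0],
  [0, 0, 0, 0, 0, 0],
])

```text
clock: 4.77
tool_pos: [0.5597, -0.0649, 0.0079]
ee_rot: [[-0.997, 0.076, -0.007], [0.076, 0.997, 0.001], [0.007, 0.001, -1.0]]
ft_force: [-9.6, 1.5, 4.0]
opening: 0.0851
```

Call:
arm_command([
  [-0.001, 0, 0, 0, 0, 0],
  [-0.001, 0, 0, 0, 0, 0],
  [0, 0, 0, 0, 0, 0],
])

```text
clock: 5.02
tool_pos: [0.5596, -0.0649, 0.0079]
ee_rot: [[-0.997, 0.076, -0.011], [0.076, 0.997, 0.002], [0.011, 0.001, -1.0]]
ft_force: [-14.0, 1.0, 8.4]
opening: 0.0855
```

Call:
arm_command([
  [0.02, 0, 0, 0, 0, 0],
  [0, 0, -0.035, 0, 0, 0],
  [0, 0, -0.04, 0, 0, 0],
  [-0.01, -0.03, -0.02, 0, 0, 0],
  [-0.01, -0.038, 0, 0, 0, 0],
])

```text
clock: 5.43
tool_pos: [0.565, -0.1333, 0.1096]
ee_rot: [[-0.997, 0.071, 0.015], [0.071, 0.997, -0.003], [-0.015, -0.002, -1.0]]
ft_force: [1.6, 0.2, 0.0]
opening: 0.0856
```

```bash
python3 plan.py .59 -.263 .1 1.4964
```

```text
t5.43 at [ 0.565  -0.1333  0.1096] F [1.6 0.2 0. ] open 0.0856 j [-0.25  0.42  1.74  0.    0.97 -1.75]
rotvec [-0.0018  0.0154  0.0035] rows>= 1.0  shift(tool now) [-0.034  -0.1276  0.0104]  shift(after turn) [-0.0346 -0.1275  0.0096] rows>=3.2
```

Call:
arm_command([
  [-0.009, -0.032, 0, 0, 0, 0],
  [-0.009, -0.032, 0, 0, 0, 0],
  [-0.009, -0.032, 0, 0, 0, 0],
  [-0.007, -0.032, 0, 0, 0, 0],
  [0, 0, 0, 0, 0, 0],
], fingers=1)

```text
clock: 5.85
tool_pos: [0.5867, -0.2702, 0.1039]
ee_rot: [[-0.997, 0.079, 0.007], [0.079, 0.997, -0.005], [-0.007, -0.005, -1.0]]
ft_force: [-0.2, -0.1, 0.1]
opening: 0.0256
```

```bash
python3 plan.py .59 -.265 .008 1.4964; python3 - <<'E'
from h import *
i=cam("wrist"); cv2.imwrite("pics/w3.png",i["pixels"])
E
```

```text
t5.85 at [ 0.5867 -0.2702  0.1039] F [-0.2 -0.1  0.1] open 0.0256 j [-0.45  0.52  1.57 -0.    1.04 -1.94]
rotvec [-0.0049  0.0071 -0.0045] rows>= 1.0  shift(tool now) [-0.0022  0.0059  0.0959]  shift(after turn) [-0.0029  0.0054  0.0959] rows>=2.3
```

View pics/w3.png

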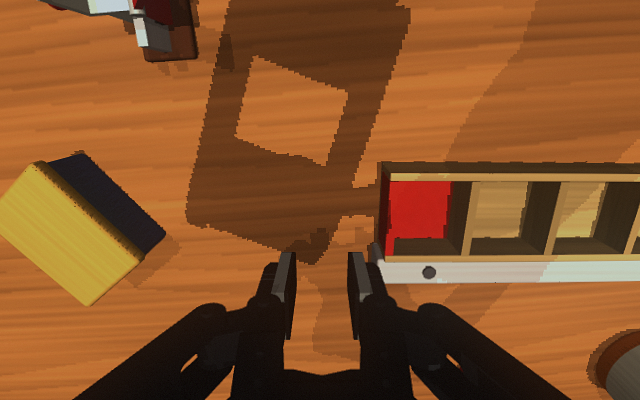

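Call:
arm_command([
  [0, 0, 0, 0, 0, 0],
  [0, 0, 0, 0, 0, 0],
  [0, 0, 0.035, 0, 0, 0],
  [0, 0, 0.035, 0, 0, 0],
  [0, 0, 0.02, 0, 0, 0],
])

```text
clock: 6.32
tool_pos: [0.5828, -0.2613, 0.0108]
ee_rot: [[-0.997, 0.073, -0.002], [0.073, 0.997, 0.002], [0.003, 0.001, -1.0]]
ft_force: [-0.9, -0.2, -0.5]
opening: -0.0001
```

Call:
arm_command([
  [0, 0.006, 0.003, 0, 0, 0],
  [0, 0.006, 0, 0, 0, 0],
  [0, 0.006, 0, 0, 0, 0],
  [0, 0.005, 0, 0, 0, 0],
  [0, 0, 0, 0, 0, 0],
])

```text
clock: 6.73
tool_pos: [0.5869, -0.2393, 0.0123]
ee_rot: [[-0.997, 0.073, 0.003], [0.073, 0.997, -0.001], [-0.003, -0.001, -1.0]]
ft_force: [0.1, 0.4, 1.1]
opening: -0.0004
```

Call:
arm_command([
  [0, 0.005, 0, 0, 0, 0],
  [0, 0.005, 0, 0, 0, 0],
  [0, 0.005, 0, 0, 0, 0],
  [0, 0, 0, 0, 0, 0],
])

```text
clock: 7.07
tool_pos: [0.5879, -0.2264, 0.012]
ee_rot: [[-0.997, 0.074, 0.003], [0.074, 0.997, -0.003], [-0.004, -0.002, -1.0]]
ft_force: [-0.3, -3.3, 2.7]
opening: -0.0
```

Call:
arm_command([
  [0, 0.004, 0, 0, 0, 0],
  [0, 0.003, 0, 0, 0, 0],
  [0, 0.002, 0, 0, 0, 0],
  [0, 0, 0, 0, 0, 0],
])

```text
clock: 7.4
tool_pos: [0.5886, -0.2182, 0.0119]
ee_rot: [[-0.997, 0.074, 0.003], [0.074, 0.997, -0.003], [-0.004, -0.003, -1.0]]
ft_force: [-0.0, -4.2, 3.7]
opening: 0.0
```

Call:
arm_command([
  [0, 0.002, 0, 0, 0, 0],
  [0, 0.001, 0, 0, 0, 0],
  [0, 0, 0, 0, 0, 0],
])

```text
clock: 7.65
tool_pos: [0.5888, -0.2156, 0.0119]
ee_rot: [[-0.997, 0.074, 0.003], [0.074, 0.997, -0.003], [-0.004, -0.003, -1.0]]
ft_force: [-1.7, -5.8, 4.0]
opening: 0.0001
```

Call:
arm_command([
  [0, 0.002, 0, 0, 0, 0],
  [0, 0.001, 0, 0, 0, 0],
  [0, 0, 0, 0, 0, 0],
])

```text
clock: 7.9
tool_pos: [0.589, -0.2126, 0.0119]
ee_rot: [[-0.997, 0.074, 0.004], [0.074, 0.997, -0.003], [-0.004, -0.003, -1.0]]
ft_force: [-2.0, -6.0, 4.5]
opening: 0.0004
```

Call:
arm_command([
  [0, 0.001, 0, 0, 0, 0],
  [0, 0.001, 0, 0, 0, 0],
  [0, 0, 0, 0, 0, 0],
])

```text
clock: 8.15
tool_pos: [0.5891, -0.2125, 0.012]
ee_rot: [[-0.997, 0.073, 0.004], [0.073, 0.997, -0.007], [-0.004, -0.006, -1.0]]
ft_force: [-2.5, -12.2, 4.8]
opening: 0.0001
```

Call:
arm_command([
  [0, 0.001, 0, 0, 0, 0],
  [0, 0.001, 0, 0, 0, 0],
  [0, 0, 0, 0, 0, 0],
])

```text
clock: 8.4
tool_pos: [0.5891, -0.2125, 0.012]
ee_rot: [[-0.997, 0.072, 0.004], [0.072, 0.997, -0.009], [-0.004, -0.009, -1.0]]
ft_force: [-3.4, -19.1, 2.5]
opening: 0.0
```

```bash
python3 - <<'E'
from h import *
i=cam("top"); crop(i,"t5.png",255,165,395,225,5.7)
i=cam("scene"); crop(i,"s5.png",255,180,400,295,5)
print(status.get_obs()["tool_pos"],status.get_obs()["ft_force"])
E
```

```text
[ 0.58910323 -0.21244958  0.01202471] [ -2.80931177 -19.48217998   3.88165649]
```

View pics/t5.png

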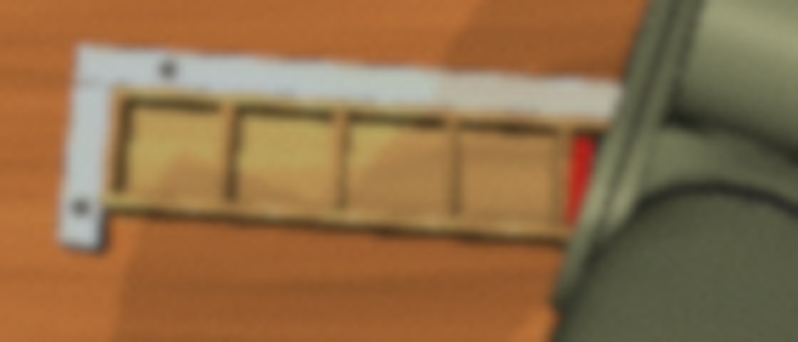

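View pics/s5.png

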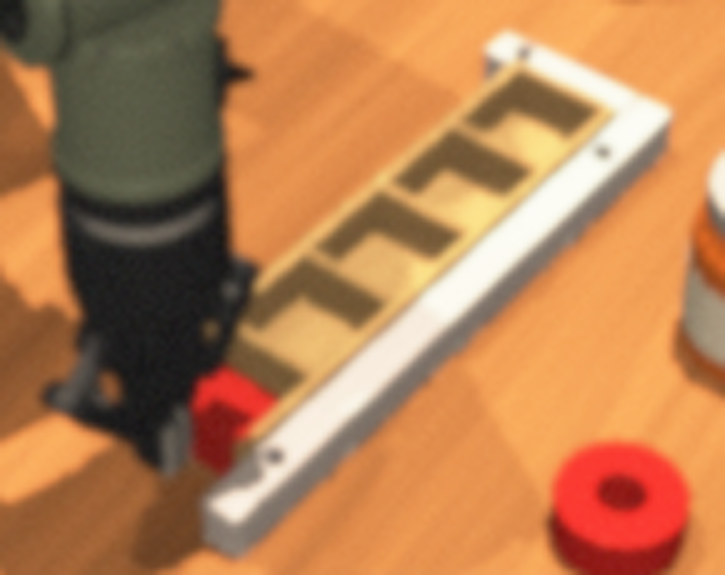

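Call:
arm_command([
  [0, -0.012, 0, 0, 0, 0],
  [0, -0.01, 0, 0, 0, 0],
  [0, 0, -0.03, 0, 0, 0],
  [0, 0, -0.04, 0, 0, 0],
  [0, 0, -0.04, 0, 0, 0],
], fingers=-1)

```text
clock: 8.92
tool_pos: [0.5854, -0.2281, 0.1202]
ee_rot: [[-0.997, 0.076, -0.004], [0.076, 0.997, 0.003], [0.004, 0.002, -1.0]]
ft_force: [0.7, 0.0, 1.3]
opening: 0.0602
```

Call:
arm_command([
  [0, 0.02, -0.03, 0, 0, 0],
  [0.01, 0.04, -0.03, 0, 0, 0],
  [0.01, 0.04, 0, 0, 0, 0],
  [0.01, 0.04, 0, 0, 0, 0],
  [0, 0, 0, 0, 0, 0],
])

```text
clock: 9.33
tool_pos: [0.5665, -0.0877, 0.1754]
ee_rot: [[-0.998, 0.07, -0.002], [0.07, 0.998, 0.005], [0.002, 0.005, -1.0]]
ft_force: [-0.3, -0.2, -1.1]
opening: 0.0854
```

```bash
cat > path.py <<'E'
import sys, numpy as np
from rig import status
from scipy.spatial.transform import Rotation as Ro
# python3 path.py x y z ang n : straight interpolation, n rows
x,y,z,ang=map(float,sys.argv[1:5]); n=int(sys.argv[5])
o=status.get_obs(); R=o["ee_rot"]; p=o["tool_pos"]
print("t%.2f at"%o["clock"],p.round(4),"F",o["ft_force"].round(1),"open",round(o["opening"],4),"j",o["joint_positions"].round(2))
ty=np.array([np.cos(ang),np.sin(ang),0]); tz=np.array([0,0,-1.]); Rt=np.c_[np.cross(ty,tz),ty,tz]
rv=Ro.from_matrix(R.T@Rt).as_rotvec()/n; d=(np.array([x,y,z])-p)/n
print("rot/row",rv.round(4),"step mm %.1f"%(1e3*np.linalg.norm(d)))
for k in range(n):
    print((R.T@d).round(4).tolist()); R=R@Ro.from_rotvec(rv).as_matrix()
E
python3 - <<'E'
from h import *
i=cam("top"); crop(i,"t6.png",255,165,395,225,5.7); crop(i,"t7.png",160,185,260,300,5)
i=cam("wrist"); cv2.imwrite("pics/w4.png",i["pixels"])
E
python3 path.py .5785 .2578 .2 -.0744 14
```

```text
t9.43 at [ 0.568  -0.0926  0.175 ] F [ 0.1 -0.5 -0.4] open 0.0856 j [-0.18  0.36  1.65  0.    1.13 -1.68]
rot/row [ 0.     -0.      0.1124] step mm 25.1
[0.0011, 0.025, -0.0018]
[0.0039, 0.0247, -0.0018]
[0.0066, 0.0242, -0.0018]
[0.0093, 0.0233, -0.0018]
[0.0118, 0.0221, -0.0018]
[0.0142, 0.0206, -0.0018]
[0.0164, 0.0189, -0.0018]
[0.0185, 0.0169, -0.0018]
[0.0202, 0.0147, -0.0018]
[0.0218, 0.0124, -0.0018]
[0.023, 0.0099, -0.0018]
[0.024, 0.0072, -0.0018]
[0.0246, 0.0045, -0.0018]
[0.025, 0.0017, -0.0018]
```

View pics/t6.png

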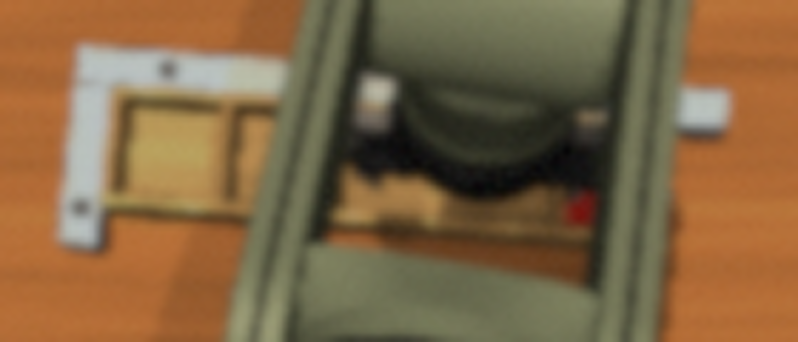

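View pics/w4.png

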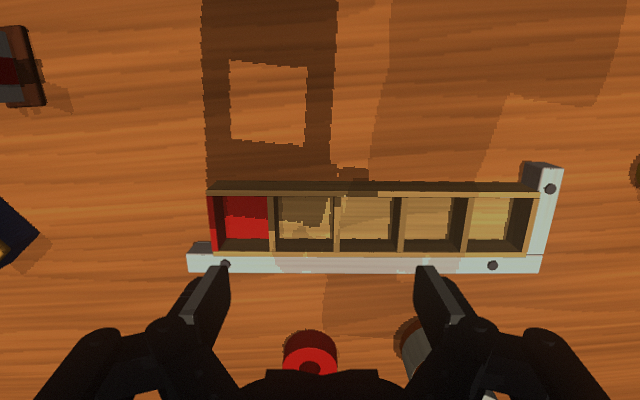

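```bash
python3 - <<'E'
from h import *
i=cam("wrist")
def tgt(C,sh=(0,0)):
    c,s=np.cos(C[2]),np.sin(C[2]); L=(-.034+sh[0],-.155+sh[1]); return (C[0]+c*L[0]-s*L[1],C[1]+s*L[0]+c*L[1],C[2])
C=(.6516,.1065,-.0744); K=tgt(C); print(K)
seg=box(C,0,.022,-.34,.022,[.03],(255,0,0))+box(C,-.09,0,0,.022,[.03],(255,0,0))+box(K,-.034,.034,-.155,.155,[.035],(0,255,0))
for y in (-.065,-.003,.059,.121): seg+=box(K,-.028,.028,y-.028,y+.028,[.035],(0,255,255))
overlay(i,"o5.png",(180,150,580,290),2,seg)
E
```

```text
(np.float64(0.6061726937388275), np.float64(-0.04554394051014872), -0.0744)
```

View pics/o5.png

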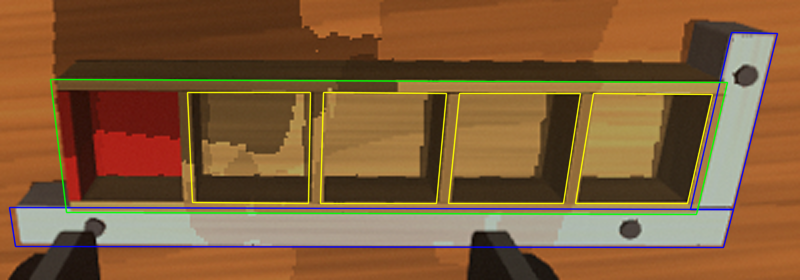

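Call:
arm_command([
  [0.001, 0.025, -0.002, 0, 0, 0.112],
  [0.004, 0.025, -0.002, 0, 0, 0.112],
  [0.0066, 0.0242, -0.002, 0, 0, 0.112],
  [0.0093, 0.0233, -0.002, 0, 0, 0.112],
  [0.0118, 0.0221, -0.002, 0, 0, 0.112],
])

```text
clock: 9.9
tool_pos: [0.5729, 0.0308, 0.1845]
ee_rot: [[-0.8, 0.6, -0.001], [0.6, 0.8, 0.0], [0.0, -0.0, -1.0]]
ft_force: [-0.2, -0.9, 0.4]
opening: 0.0855
```

Call:
arm_command([
  [0.0142, 0.0206, -0.002, 0, 0, 0.112],
  [0.0164, 0.0189, -0.002, 0, 0, 0.112],
  [0.0185, 0.0169, -0.002, 0, 0, 0.112],
  [0.0202, 0.0147, -0.002, 0, 0, 0.112],
  [0.0218, 0.0124, -0.002, 0, 0, 0.112],
])

```text
clock: 10.32
tool_pos: [0.5769, 0.1562, 0.1944]
ee_rot: [[-0.36, 0.933, -0.001], [0.933, 0.36, -0.0], [0.0, -0.001, -1.0]]
ft_force: [0.0, -0.5, 0.3]
opening: 0.0856
```

Call:
arm_command([
  [0.023, 0.01, -0.002, 0, 0, 0.112],
  [0.024, 0.0072, -0.002, 0, 0, 0.112],
  [0, 0, 0, 0, 0, 0.112],
  [0, 0, 0, 0, 0, 0.112],
  [0, 0, 0, 0, 0, 0],
])

```text
clock: 10.73
tool_pos: [0.5785, 0.2058, 0.1981]
ee_rot: [[0.075, 0.997, -0.001], [0.997, -0.075, -0.0], [-0.0, -0.001, -1.0]]
ft_force: [0.1, 0.1, -0.8]
opening: 0.0855
```

```bash
python3 plan.py .5785 .2578 .035 -.0744;  python3 - <<'E'
from h import *
i=cam("wrist"); cv2.imwrite("pics/w5.png",i["pixels"])
E
```

```text
t10.73 at [0.5785 0.2058 0.1981] F [ 0.1  0.1 -0.8] open 0.0855 j [0.32 0.4  1.52 0.   1.22 0.4 ]
rotvec [-0.0007  0.0003 -0.0005] rows>= 1.0  shift(tool now) [ 0.0519 -0.0038  0.1631]  shift(after turn) [ 0.0518 -0.0039  0.1631] rows>=4.1
```

View pics/w5.png

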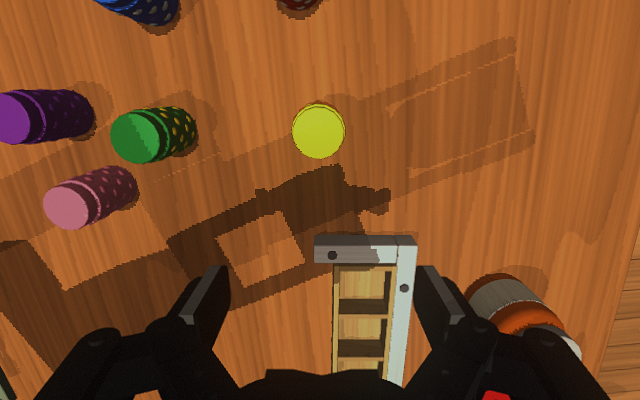

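```bash
python3 - <<'E'
from h import *
i=cam("wrist")
for n,p in dict(yellow=(318.5,131),green=(135,137)).items(): print(n,p2w(i,*p,.078).round(4), w2p(i,p2w(i,*p,.078)+[[.021,0,0],[0,.021,0]]).round(1))
E
python3 plan.py .5785 .2578 .035 -.0744
```

```text
yellow [0.5802 0.2598 0.078 ] [[344.9 129.1]
 [316.5 103.6]]
green [0.4321 0.266  0.078 ] [[160.2 135. ]
 [128.6 110.2]]
t10.83 at [0.5783 0.2055 0.1983] F [-1.2  0.1 -0.7] open 0.0856 j [0.32 0.4  1.52 0.   1.22 0.39]
rotvec [-0.0006  0.0002  0.0036] rows>= 1.0  shift(tool now) [ 0.0522 -0.0034  0.1633]  shift(after turn) [ 0.0522 -0.0037  0.1633] rows>=4.1
```

Call:
arm_command([
  [0.027, -0.001, 0, 0, 0, 0],
  [0.027, -0.0015, 0, 0, 0, 0],
  [0, 0, 0.04, 0, 0, 0],
  [0, 0, 0.04, 0, 0, 0],
  [0, 0, 0, 0, 0, 0],
])

```text
clock: 11.25
tool_pos: [0.5745, 0.2581, 0.1111]
ee_rot: [[0.07, 0.997, -0.014], [0.997, -0.07, -0.006], [-0.007, -0.014, -1.0]]
ft_force: [-1.0, -0.5, -1.2]
opening: 0.0852
```

Call:
arm_command([
  [0, 0, 0.03, 0, 0, 0],
  [0, 0, 0.03, 0, 0, 0],
  [0, 0, 0.023, 0, 0, 0],
  [0, 0, 0, 0, 0, 0],
])

```text
clock: 11.58
tool_pos: [0.577, 0.2587, 0.0326]
ee_rot: [[0.072, 0.997, -0.008], [0.997, -0.072, -0.003], [-0.004, -0.007, -1.0]]
ft_force: [-0.2, -0.6, -0.1]
opening: 0.085
```

```bash
python3 plan.py .580 .2595 .035 -.0744;  python3 - <<'E'
from h import *
i=cam("wrist"); cv2.imwrite("pics/w6.png",i["pixels"])
E
```

```text
t11.58 at [0.577  0.2587 0.0326] F [-0.2 -0.6 -0.1] open 0.085 j [0.4  0.59 1.67 0.   0.9  0.48]
rotvec [-0.0073  0.0037  0.0024] rows>= 1.0  shift(tool now) [ 0.001   0.0029 -0.0025]  shift(after turn) [ 0.001   0.0029 -0.0024] rows>=0.1
```

View pics/w6.png

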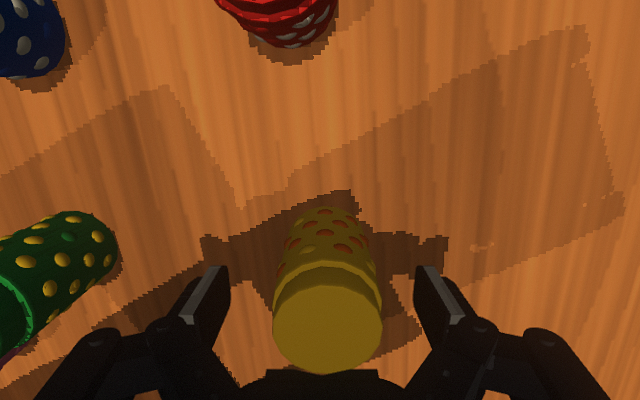

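Call:
arm_command([
  [0, 0, 0, 0, 0, 0],
  [0, 0, 0, 0, 0, 0],
  [0, 0, 0, 0, 0, 0],
  [0, 0, 0, 0, 0, 0],
  [0, 0, 0, 0, 0, 0],
], fingers=1)

```text
clock: 12.05
tool_pos: [0.5803, 0.2611, 0.0384]
ee_rot: [[0.072, 0.997, 0.004], [0.997, -0.072, 0.002], [0.002, 0.004, -1.0]]
ft_force: [-1.2, -1.0, 6.9]
opening: 0.044
```

Call:
arm_command([
  [0, 0, -0.03, 0, 0, 0],
  [0, 0, -0.03, 0, 0, 0],
  [0, 0, -0.03, 0, 0, 0],
  [0, 0, 0, 0, 0, 0],
])

```text
clock: 12.38
tool_pos: [0.5826, 0.2622, 0.1333]
ee_rot: [[0.072, 0.997, 0.012], [0.997, -0.072, 0.005], [0.006, 0.012, -1.0]]
ft_force: [1.0, 0.7, -0.1]
opening: 0.0444
```

```bash
python3 - <<'E'
from h import *
i=cam("wrist"); cv2.imwrite("pics/w7.png",i["pixels"])
K=(.6062,-.0455,-.0744)
for y in (.121,.059,-.003,-.065): print(y,round(K[0]-np.sin(K[2])*y,4),round(K[1]+np.cos(K[2])*y,4))
E
python3 path.py .6152 .0752 .12 -.0744 5
```

```text
0.121 0.6152 0.0752
0.059 0.6106 0.0133
-0.003 0.606 -0.0485
-0.065 0.6014 -0.1103
t12.43 at [0.5812 0.2616 0.1303] F [-0.7 -0.9 -1.4] open 0.0441 j [0.4  0.49 1.57 0.   1.08 0.48]
rot/row [ 0.0016 -0.0008  0.0005] step mm 37.9
[-0.0367, 0.0094, 0.002]
[-0.0367, 0.0095, 0.002]
[-0.0367, 0.0095, 0.002]
[-0.0367, 0.0095, 0.002]
[-0.0367, 0.0095, 0.0021]
```

View pics/w7.png

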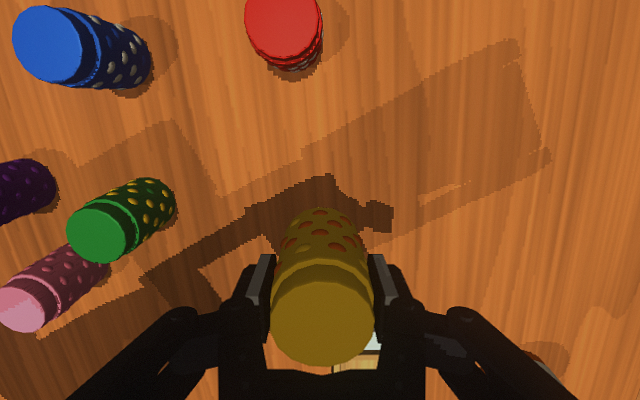

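Call:
arm_command([
  [-0.0367, 0.009, 0, 0, 0, 0],
  [-0.0367, 0.009, 0, 0, 0, 0],
  [-0.0367, 0.009, 0, 0, 0, 0],
  [-0.0367, 0.009, 0, 0, 0, 0],
  [-0.0367, 0.009, 0, 0, 0, 0],
])

```text
clock: 12.85
tool_pos: [0.6097, 0.0727, 0.1247]
ee_rot: [[0.071, 0.997, -0.002], [0.997, -0.071, -0.0], [-0.0, -0.002, -1.0]]
ft_force: [0.4, 0.7, -1.5]
opening: 0.0442
```

Call:
arm_command([
  [0, 0, 0, 0, 0, 0],
  [0, 0, 0, 0, 0, 0],
])

```text
clock: 13.02
tool_pos: [0.6101, 0.0723, 0.1247]
ee_rot: [[0.076, 0.997, -0.002], [0.997, -0.076, 0.0], [-0.0, -0.002, -1.0]]
ft_force: [0.8, 0.1, -1.4]
opening: 0.0442
```

```bash
python3 - <<'E'
from h import *
i=cam("wrist"); cv2.imwrite("pics/w8.png",i["pixels"])
o=status.get_obs(); print(o["tool_pos"])
z=o["tool_pos"][2]-.036+.078
P=p2w(i,323,322,z); print(P, o["ee_rot"].T@(P-o["tool_pos"]))
i=cam("top"); crop(i,"t8.png",255,165,395,225,5.7)
i=cam("scene"); crop(i,"s8.png",255,120,400,295,4)
E
python3 plan.py .6152 .0752 .12 -.0744
```

```text
[0.61001646 0.07371682 0.12481634]
[0.6112346  0.07484252 0.16681634] [ 0.00122218  0.00104009 -0.04200209]
t13.17 at [0.6101 0.0752 0.1251] F [-0.6 -0.2 -1.1] open 0.0444 j [0.1  0.46 1.62 0.   1.06 0.17]
rotvec [-0.0014 -0.0002  0.0032] rows>= 1.0  shift(tool now) [0.0004 0.0051 0.0051]  shift(after turn) [0.0004 0.0051 0.0051] rows>=0.2
```

View pics/w8.png

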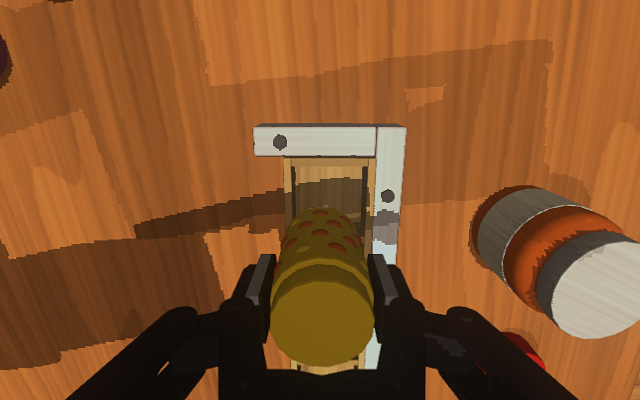

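View pics/s8.png

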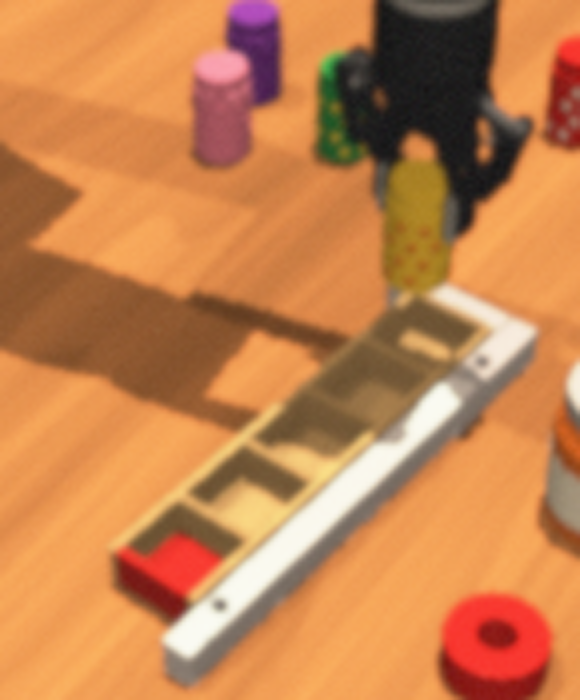

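Call:
arm_command([
  [0, 0.0045, 0.02, 0, 0, 0],
  [0, 0, 0.025, 0, 0, 0],
  [0, 0, 0.02, 0, 0, 0],
  [0, 0, 0.01, 0, 0, 0],
  [0, 0, 0, 0, 0, 0],
])

```text
clock: 13.58
tool_pos: [0.6131, 0.0752, 0.0481]
ee_rot: [[0.07, 0.998, -0.006], [0.998, -0.07, -0.0], [-0.001, -0.006, -1.0]]
ft_force: [-0.2, 0.1, -1.8]
opening: 0.0444
```

```bash
python3 - <<'E'
from h import *
i=cam("wrist"); cv2.imwrite("pics/w9.png",i["pixels"])
o=status.get_obs(); print(o["tool_pos"],o["ft_force"])
E
```

```text
[0.61441559 0.07505664 0.04986128] [-0.39566441  0.21330147 -1.87386764]
```

View pics/w9.png

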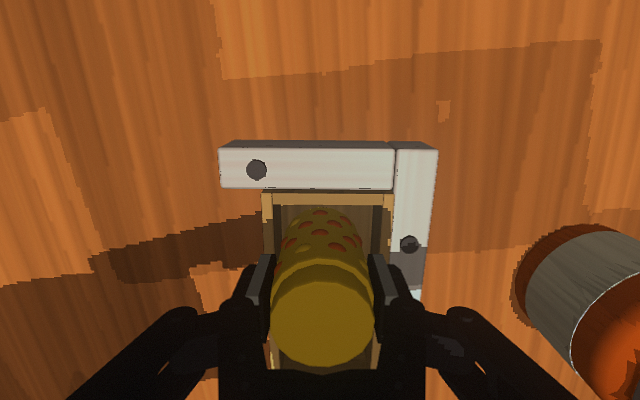

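Call:
arm_command([
  [0, 0, 0.004, 0, 0, 0],
  [0, 0, 0.002, 0, 0, 0],
  [0, 0, 0, 0, 0, 0],
])

```text
clock: 13.88
tool_pos: [0.6156, 0.0743, 0.0455]
ee_rot: [[0.072, 0.997, 0.001], [0.997, -0.072, 0.0], [0.0, 0.001, -1.0]]
ft_force: [-0.3, 0.1, -1.1]
opening: 0.0442
```

Call:
arm_command([
  [0, 0, 0.002, 0, 0, 0],
  [0, 0, 0, 0, 0, 0],
])

```text
clock: 14.05
tool_pos: [0.6158, 0.0742, 0.0434]
ee_rot: [[0.072, 0.997, 0.002], [0.997, -0.072, 0.001], [0.001, 0.002, -1.0]]
ft_force: [0.2, 0.2, -0.6]
opening: 0.0442
```

Call:
arm_command([
  [0, 0, 0.0015, 0, 0, 0],
  [0, 0, 0, 0, 0, 0],
])

```text
clock: 14.22
tool_pos: [0.6158, 0.0742, 0.0434]
ee_rot: [[0.072, 0.997, 0.002], [0.997, -0.072, 0.001], [0.001, 0.002, -1.0]]
ft_force: [-2.8, -0.1, 8.3]
opening: 0.0441
```

Call:
arm_command([
  [0, 0, 0.0015, 0, 0, 0],
  [0, 0, 0, 0, 0, 0],
])

```text
clock: 14.38
tool_pos: [0.6158, 0.0743, 0.0433]
ee_rot: [[0.072, 0.997, 0.003], [0.997, -0.072, 0.001], [0.001, 0.002, -1.0]]
ft_force: [-4.8, 0.9, 16.6]
opening: 0.0444
```

Call:
arm_command([
  [0, 0, -0.002, 0, 0, 0],
  [0, 0, 0, 0, 0, 0],
  [0, 0, 0, 0, 0, 0],
  [0, 0, 0, 0, 0, 0],
], fingers=-1)

```text
clock: 14.72
tool_pos: [0.6152, 0.0739, 0.0416]
ee_rot: [[0.072, 0.997, -0.0], [0.997, -0.072, -0.0], [-0.0, -0.0, -1.0]]
ft_force: [-0.4, 0.3, -0.3]
opening: 0.0855
```

Call:
arm_command([
  [0, 0, -0.03, 0, 0, 0],
  [0, 0, -0.03, 0, 0, 0],
  [0, 0, -0.04, 0, 0, 0],
  [0.03, 0, -0.01, 0, 0, 0],
  [0.03, 0, 0, 0, 0, 0],
])

```text
clock: 15.13
tool_pos: [0.6221, 0.1337, 0.1563]
ee_rot: [[0.075, 0.997, 0.008], [0.997, -0.075, 0.002], [0.002, 0.008, -1.0]]
ft_force: [1.1, 1.0, 0.1]
opening: 0.0853
```

```bash
python3 - <<'E'
from h import *
i=cam("wrist"); cv2.imwrite("pics/w10.png",i["pixels"])
i=cam("scene"); crop(i,"s10.png",255,120,400,295,4)
E
python3 path.py .4325 .264 .15 -.0744 7
```

```text
t15.23 at [0.6201 0.1374 0.1526] F [-0.5 -0.7 -0.6] open 0.0855 j [0.2  0.47 1.54 0.   1.14 0.27]
rot/row [ 0.0003 -0.0003  0.0008] step mm 32.3
[0.0162, -0.028, 0.0004]
[0.0162, -0.028, 0.0004]
[0.0162, -0.028, 0.0004]
[0.0161, -0.028, 0.0004]
[0.0161, -0.028, 0.0004]
[0.0161, -0.028, 0.0004]
[0.0161, -0.0281, 0.0004]
```

View pics/w10.png

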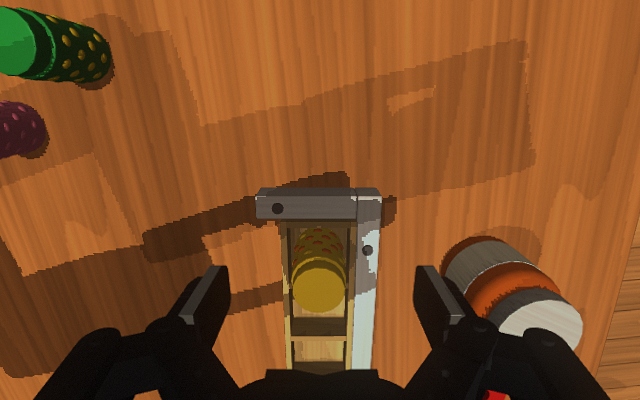

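View pics/s10.png

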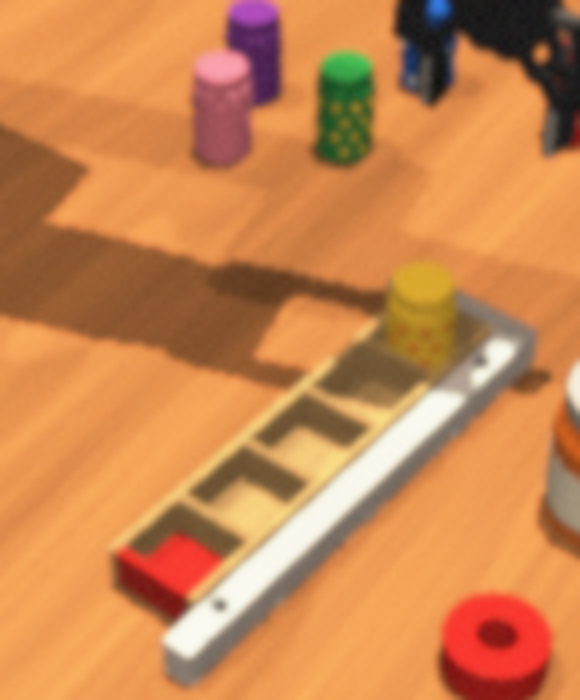

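Call:
arm_command([
  [0.016, -0.028, 0, 0, 0, 0],
  [0.016, -0.028, 0, 0, 0, 0],
  [0.016, -0.028, 0, 0, 0, 0],
  [0.016, -0.028, 0, 0, 0, 0],
  [0.016, -0.028, 0, 0, 0, 0],
])

```text
clock: 15.65
tool_pos: [0.484, 0.2236, 0.151]
ee_rot: [[0.073, 0.997, -0.002], [0.997, -0.073, -0.001], [-0.001, -0.001, -1.0]]
ft_force: [0.5, -0.1, -0.2]
opening: 0.0852
```

Call:
arm_command([
  [0.016, -0.028, 0, 0, 0, 0],
  [0, -0.028, 0, 0, 0, 0],
  [0, 0, 0, 0, 0, 0],
])

```text
clock: 15.9
tool_pos: [0.4254, 0.2431, 0.1507]
ee_rot: [[0.069, 0.998, -0.006], [0.998, -0.069, -0.003], [-0.003, -0.006, -1.0]]
ft_force: [-0.9, 0.1, -0.7]
opening: 0.085
```

```bash
python3 - <<'E'
from h import *
i=cam("wrist"); cv2.imwrite("pics/w11.png",i["pixels"])
E
python3 plan.py .4315 .2655 .035 -.0744
```

```text
t15.95 at [0.4283 0.2432 0.1512] F [ 0.4 -0.7  0. ] open 0.0855 j [ 0.49  0.26  1.87 -0.    1.01  0.56]
rotvec [-0.0023  0.0017  0.0049] rows>= 1.0  shift(tool now) [0.0226 0.0019 0.1162]  shift(after turn) [0.0224 0.0015 0.1162] rows>=2.8
```

View pics/w11.png

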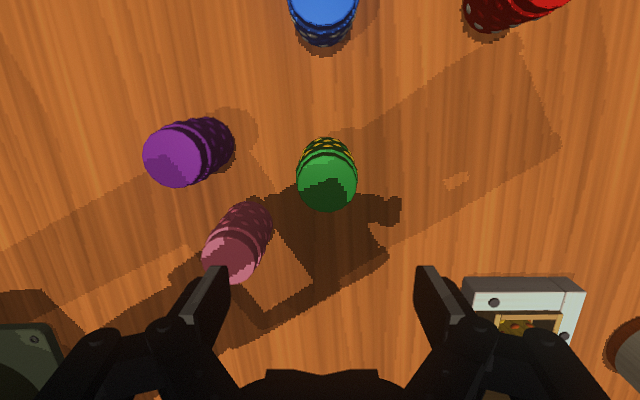

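```bash
python3 - <<'E'
from h import *
i=cam("wrist")
print(p2w(i,327,181,.078), p2w(i,236,256,.078))
print(w2p(i,p2w(i,327,181,.078)+[[.021,0,0],[0,.021,0]]).round(1))
o=status.get_obs(); P=p2w(i,327,181,.078); print(o["tool_pos"],o["ee_rot"].T@(P-o["tool_pos"]))
E
```

```text
[0.43403636 0.26861901 0.078     ] [0.36294284 0.21571403 0.078     ]
[[357.7 179. ]
 [325.  150.4]]
[0.43023388 0.24339185 0.15151979] [0.02548916 0.00203551 0.07349957]
```

Call:
arm_command([
  [0.0235, 0.003, 0, 0, 0, 0],
  [0, 0, 0.035, 0, 0, 0],
  [0, 0, 0.035, 0, 0, 0],
  [0, 0, 0.03, 0, 0, 0],
  [0, 0, 0.016, 0, 0, 0],
])

```text
clock: 16.42
tool_pos: [0.4352, 0.2654, 0.0323]
ee_rot: [[0.073, 0.997, -0.004], [0.997, -0.073, -0.003], [-0.003, -0.004, -1.0]]
ft_force: [-0.4, -0.2, -0.0]
opening: 0.0854
```

Call:
arm_command([
  [0, 0, 0, 0, 0, 0],
  [0, 0, 0, 0, 0, 0],
  [0, 0, 0, 0, 0, 0],
  [0, 0, 0, 0, 0, 0],
  [0, 0, 0, 0, 0, 0],
], fingers=1)

```text
clock: 16.83
tool_pos: [0.4371, 0.2675, 0.0374]
ee_rot: [[0.072, 0.997, 0.004], [0.997, -0.072, 0.002], [0.002, 0.003, -1.0]]
ft_force: [0.4, 0.0, 3.1]
opening: 0.0443
```

```bash
python3 - <<'E'
from h import *
i=cam("wrist"); cv2.imwrite("pics/w12.png",i["pixels"])
i=cam("scene"); crop(i,"s12.png",255,100,430,215,4)
print(status.get_obs())
E
```

```text
{'clock': 16.9333, 'joint_positions': array([ 5.26987909e-01,  4.28604872e-01,  1.96538233e+00, -3.68510041e-04,
        7.43463296e-01,  5.99141390e-01]), 'joint_vel': array([ 0.00233861, -0.00060709,  0.00015837, -0.00186   , -0.00075061,
        0.00075752]), 'effort': array([ 4.54794271e-01, -3.74559438e+01, -1.44637853e+01,  1.78306103e-01,
        8.91101849e-02, -1.40604994e-02]), 'tool_pos': array([0.43705396, 0.2675254 , 0.03734522]), 'ee_rot': array([[ 0.07181689,  0.99741095,  0.00370563],
       [ 0.99741556, -0.07182416,  0.00186765],
       [ 0.00212897,  0.00356193, -0.99999139]]), 'ft_force': array([0.87765401, 0.17707395, 4.43109213]), 'wrist_torque': array([-0.12226667, -0.07179969,  0.01985229]), 'opening': 0.04437106619800247}
```

View pics/w12.png

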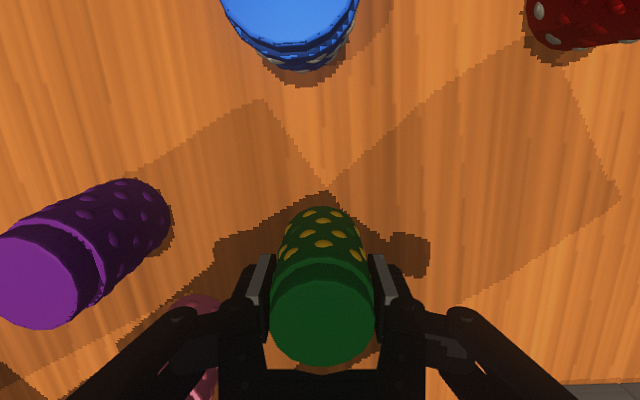

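View pics/s12.png

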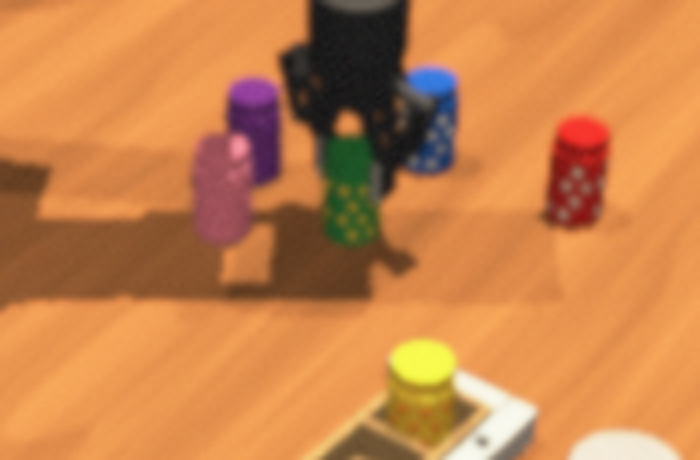

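Call:
arm_command([
  [0, 0, -0.03, 0, 0, 0],
  [0, 0, -0.04, 0, 0, 0],
  [0, 0, -0.04, 0, 0, 0],
  [0, 0, 0, 0, 0, 0],
])

```text
clock: 17.27
tool_pos: [0.4398, 0.2694, 0.1536]
ee_rot: [[0.072, 0.997, 0.014], [0.997, -0.072, 0.008], [0.009, 0.013, -1.0]]
ft_force: [1.4, 0.7, -1.5]
opening: 0.0442
```

```bash
python3 path.py .6106 .0133 .145 -.0744 8
```

```text
t17.27 at [0.4398 0.2694 0.1536] F [ 1.4  0.7 -1.5] open 0.0442 j [ 0.53  0.28  1.83 -0.    1.01  0.6 ]
rot/row [ 0.0017 -0.0011  0.0003] step mm 38.5
[-0.0304, 0.0236, 0.0011]
[-0.0304, 0.0236, 0.0011]
[-0.0304, 0.0236, 0.0011]
[-0.0304, 0.0236, 0.0011]
[-0.0304, 0.0236, 0.0011]
[-0.0304, 0.0236, 0.0011]
[-0.0304, 0.0236, 0.0011]
[-0.0303, 0.0237, 0.0011]
```

Call:
arm_command([
  [-0.0304, 0.0236, 0, 0, 0, 0],
  [-0.0304, 0.0236, 0, 0, 0, 0],
  [-0.0304, 0.0236, 0, 0, 0, 0],
  [-0.0304, 0.0236, 0, 0, 0, 0],
  [-0.0304, 0.0236, 0, 0, 0, 0],
])

```text
clock: 17.68
tool_pos: [0.5428, 0.1053, 0.1457]
ee_rot: [[0.072, 0.997, 0.0], [0.997, -0.072, 0.0], [0.0, 0.0, -1.0]]
ft_force: [-0.2, 0.3, -1.7]
opening: 0.0443
```

Call:
arm_command([
  [-0.0304, 0.0236, 0, 0, 0, 0],
  [-0.0304, 0.0236, 0, 0, 0, 0],
  [-0.0304, 0.0236, 0, 0, 0, 0],
  [0, 0, 0, 0, 0, 0],
  [0, 0, 0, 0, 0, 0],
])

```text
clock: 18.1
tool_pos: [0.6069, 0.009, 0.1451]
ee_rot: [[0.075, 0.997, -0.001], [0.997, -0.075, 0.0], [0.0, -0.001, -1.0]]
ft_force: [-0.1, 0.9, -2.3]
opening: 0.0441
```

```bash
for k in 1 2; do python3 - <<'E'
from h import *
cam("top"); print(status.get_obs()["tool_pos"])
E
done; python3 plan.py .6106 .0133 .0485 -.0744
python3 - <<'E'
from h import *
i=cam("wrist"); cv2.imwrite("pics/w13.png",i["pixels"])
E
```

```text
[0.6059627  0.01029523 0.14506442]
[0.60560389 0.01111964 0.14524124]
t18.20 at [0.6056 0.0111 0.1452] F [-0.4  0.2 -2.2] open 0.0441 j [-0.    0.43  1.62  0.    1.09  0.07]
rotvec [-0.0016 -0.0004  0.0021] rows>= 1.0  shift(tool now) [0.0025 0.005  0.0967]  shift(after turn) [0.0025 0.0048 0.0967] rows>=2.3
```

View pics/w13.png

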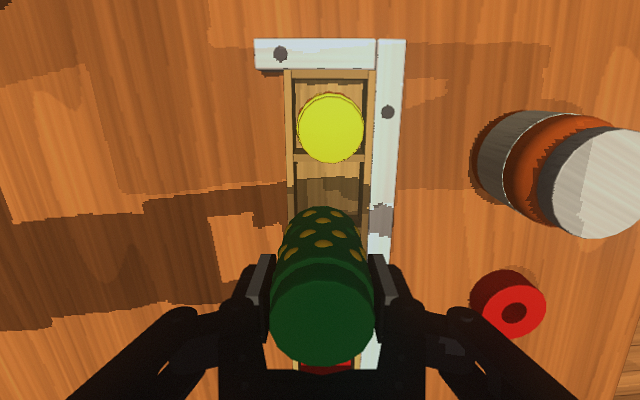

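Call:
arm_command([
  [0.002, 0.0045, 0.025, 0, 0, 0],
  [0, 0, 0.03, 0, 0, 0],
  [0, 0, 0.025, 0, 0, 0],
  [0, 0, 0.015, 0, 0, 0],
  [0, 0, 0, 0, 0, 0],
])

```text
clock: 18.67
tool_pos: [0.6076, 0.014, 0.0473]
ee_rot: [[0.07, 0.998, -0.008], [0.998, -0.07, 0.0], [-0.0, -0.008, -1.0]]
ft_force: [-0.5, 0.2, -2.0]
opening: 0.0442
```

Call:
arm_command([
  [0, 0, 0.003, 0, 0, 0],
  [0, 0, 0.002, 0, 0, 0],
  [0, 0, 0, 0, 0, 0],
])

```text
clock: 18.92
tool_pos: [0.6117, 0.013, 0.047]
ee_rot: [[0.071, 0.997, 0.002], [0.997, -0.071, 0.0], [0.0, 0.002, -1.0]]
ft_force: [0.0, 0.5, -1.9]
opening: 0.0442
```

```bash
python3 - <<'E'
from h import *
i=cam("wrist"); cv2.imwrite("pics/w14.png",i["pixels"]); o=status.get_obs();print(o["tool_pos"],o["ft_force"])
E
```

```text
[0.6117659  0.01282812 0.04709401] [-0.35104868 -0.28379669 -1.45406939]
```

View pics/w14.png

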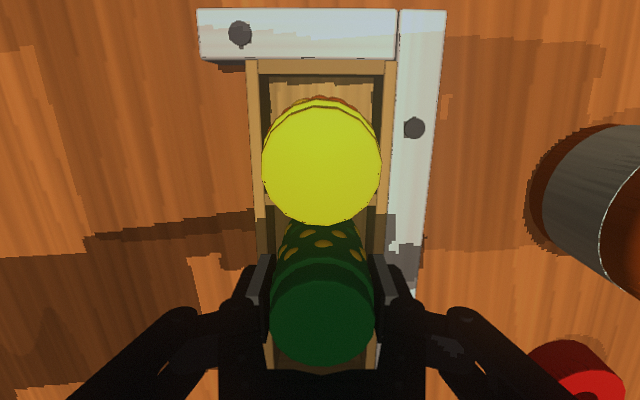

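Call:
arm_command([
  [0, 0, 0.003, 0, 0, 0],
  [0, 0, 0.001, 0, 0, 0],
  [0, 0, 0, 0, 0, 0],
])

```text
clock: 19.22
tool_pos: [0.6114, 0.0124, 0.0424]
ee_rot: [[0.072, 0.997, 0.001], [0.997, -0.072, 0.0], [0.0, 0.001, -1.0]]
ft_force: [0.3, 0.5, -0.1]
opening: 0.0447
```

Call:
arm_command([
  [0, 0, 0.001, 0, 0, 0],
  [0, 0, 0, 0, 0, 0],
])

```text
clock: 19.38
tool_pos: [0.6114, 0.0125, 0.0423]
ee_rot: [[0.072, 0.997, 0.001], [0.997, -0.072, 0.0], [0.0, 0.001, -1.0]]
ft_force: [-1.8, -0.2, 7.5]
opening: 0.0446
```

Contact with the cell floor. Release, rise, head to blue.

Call:
arm_command([
  [0, 0, -0.001, 0, 0, 0],
  [0, 0, 0, 0, 0, 0],
  [0, 0, 0, 0, 0, 0],
  [0, 0, 0, 0, 0, 0],
], fingers=-1)

```text
clock: 19.72
tool_pos: [0.6111, 0.0124, 0.0417]
ee_rot: [[0.072, 0.997, -0.0], [0.997, -0.072, 0.0], [0.0, -0.0, -1.0]]
ft_force: [0.6, 0.1, -0.7]
opening: 0.0852
```

Call:
arm_command([
  [0, 0, -0.03, 0, 0, 0],
  [0, 0, -0.03, 0, 0, 0],
  [0, 0, -0.04, 0, 0, 0],
  [0.03, -0.01, -0.01, 0, 0, 0],
  [0.03, -0.01, 0, 0, 0, 0],
])

```text
clock: 20.13
tool_pos: [0.5982, 0.0735, 0.1561]
ee_rot: [[0.075, 0.997, 0.009], [0.997, -0.075, 0.001], [0.002, 0.009, -1.0]]
ft_force: [0.7, 1.4, -0.2]
opening: 0.0852
```

```bash
python3 - <<'E'
from h import *
i=cam("wrist"); cv2.imwrite("pics/w15.png",i["pixels"])
E
python3 path.py .437 .345 .15 -.0744 9
```

```text
t20.18 at [0.5948 0.0794 0.1541] F [-2.1  4.  -0.6] open 0.0855 j [0.11 0.41 1.62 0.01 1.1  0.18]
rot/row [ 0.0003 -0.0006  0.0003] step mm 34.3
[0.0282, -0.0196, 0.0005]
[0.0282, -0.0196, 0.0005]
[0.0282, -0.0196, 0.0005]
[0.0282, -0.0196, 0.0005]
[0.0282, -0.0196, 0.0005]
[0.0281, -0.0196, 0.0005]
[0.0281, -0.0197, 0.0005]
[0.0281, -0.0197, 0.0005]
[0.0281, -0.0197, 0.0005]
```

View pics/w15.png

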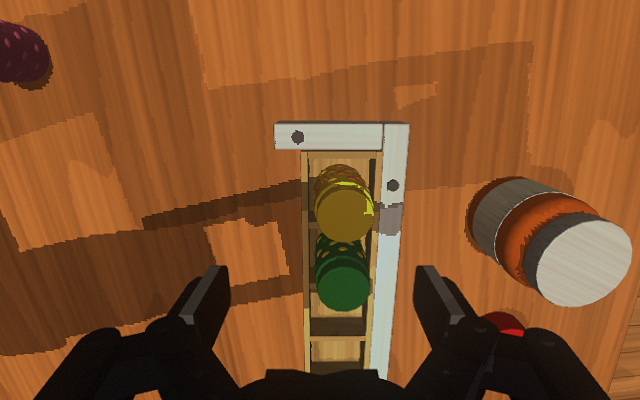

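Call:
arm_command([
  [0.028, -0.0196, 0, 0, 0, 0],
  [0.028, -0.0196, 0, 0, 0, 0],
  [0.028, -0.0196, 0, 0, 0, 0],
  [0.028, -0.0196, 0, 0, 0, 0],
  [0.028, -0.0196, 0, 0, 0, 0],
])

```text
clock: 20.6
tool_pos: [0.5066, 0.2215, 0.1514]
ee_rot: [[0.072, 0.997, -0.001], [0.997, -0.072, -0.0], [-0.0, -0.001, -1.0]]
ft_force: [-0.1, 0.2, -0.3]
opening: 0.0856
```

Call:
arm_command([
  [0.028, -0.0196, 0, 0, 0, 0],
  [0.028, -0.0196, 0, 0, 0, 0],
  [0.028, -0.0196, 0, 0, 0, 0],
  [0.028, -0.0196, 0, 0, 0, 0],
  [0, 0, 0, 0, 0, 0],
])

```text
clock: 21.02
tool_pos: [0.4347, 0.342, 0.1515]
ee_rot: [[0.067, 0.998, -0.002], [0.998, -0.067, 0.002], [0.002, -0.002, -1.0]]
ft_force: [-0.0, 0.3, -0.6]
opening: 0.0853
```

Call:
arm_command([
  [0, 0, 0, 0, 0, 0],
])

```text
clock: 21.1
tool_pos: [0.4367, 0.3388, 0.1514]
ee_rot: [[0.068, 0.998, -0.0], [0.998, -0.068, -0.001], [-0.001, -0.0, -1.0]]
ft_force: [0.3, -0.4, 0.9]
opening: 0.0858
```

```bash
python3 - <<'E'
from h import *
i=cam("wrist"); cv2.imwrite("pics/w16.png",i["pixels"])
E
python3 plan.py .437 .385 .035 -.0744
```

```text
t21.15 at [0.4373 0.3378 0.1515] F [-0.  -1.3  0.1] open 0.0854 j [ 0.64  0.35  1.74 -0.    1.06  0.71]
rotvec [-0.0002  0.0009  0.0042] rows>= 1.0  shift(tool now) [ 0.0471 -0.0036  0.1164]  shift(after turn) [ 0.047  -0.0038  0.1165] rows>=3.0
```

View pics/w16.png

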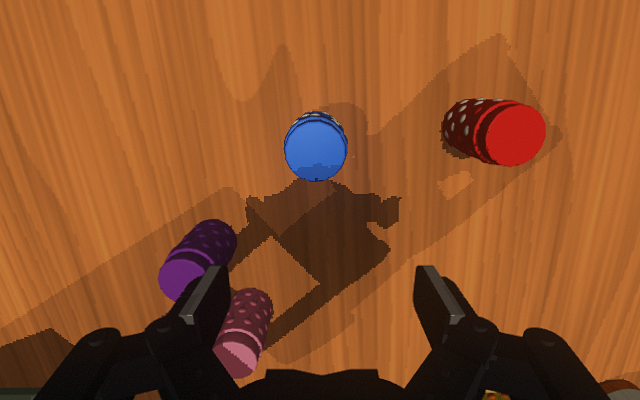

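```bash
python3 - <<'E'
from h import *
i=cam("wrist"); o=status.get_obs()
for p in ((315.5,151),(515.5,134)):
    P=p2w(i,*p,.078); print(P,o["tool_pos"],o["ee_rot"].T@(P-o["tool_pos"]))
E
```

```text
[0.4369118  0.38425276 0.078     ] [0.43779496 0.33719359 0.15152042] [ 0.04693374 -0.00424234  0.0734835 ]
[0.56972355 0.38683273 0.078     ] [0.43779496 0.33719359 0.15152042] [0.05903021 0.12804255 0.0734506 ]
```

Call:
arm_command([
  [0.023, -0.002, 0, 0, 0, 0],
  [0.023, -0.002, 0, 0, 0, 0],
  [0, 0, 0.04, 0, 0, 0],
  [0, 0, 0.04, 0, 0, 0],
  [0, 0, 0.02, 0, 0, 0],
])

```text
clock: 21.62
tool_pos: [0.4361, 0.3813, 0.048]
ee_rot: [[0.074, 0.997, -0.004], [0.997, -0.074, -0.004], [-0.004, -0.004, -1.0]]
ft_force: [-1.1, -0.4, -0.0]
opening: 0.0852
```

Call:
arm_command([
  [0, 0, 0.016, 0, 0, 0],
  [0, 0, 0, 0, 0, 0],
])

```text
clock: 21.78
tool_pos: [0.4359, 0.3808, 0.0321]
ee_rot: [[0.074, 0.997, -0.006], [0.997, -0.074, -0.005], [-0.006, -0.006, -1.0]]
ft_force: [-1.0, 0.6, 0.9]
opening: 0.0853
```

Call:
arm_command([
  [0, 0, 0, 0, 0, 0],
  [0, 0, 0, 0, 0, 0],
  [0, 0, 0, 0, 0, 0],
  [0, 0, 0, 0, 0, 0],
  [0, 0, 0, 0, 0, 0],
], fingers=1)

```text
clock: 22.2
tool_pos: [0.438, 0.3846, 0.0378]
ee_rot: [[0.072, 0.997, 0.003], [0.997, -0.072, 0.002], [0.003, 0.003, -1.0]]
ft_force: [-0.4, -1.1, 6.1]
opening: 0.0444
```

Call:
arm_command([
  [0, 0, -0.03, 0, 0, 0],
  [0, 0, -0.04, 0, 0, 0],
  [0, 0, -0.04, 0, 0, 0],
  [0, 0, 0, 0, 0, 0],
])

```text
clock: 22.53
tool_pos: [0.4406, 0.3871, 0.1544]
ee_rot: [[0.072, 0.997, 0.013], [0.997, -0.072, 0.011], [0.012, 0.012, -1.0]]
ft_force: [2.5, 1.2, -0.8]
opening: 0.0445
```

```bash
python3 - <<'E'
from h import *
i=cam("wrist"); cv2.imwrite("pics/w17.png",i["pixels"])
i=cam("top"); crop(i,"t17.png",255,165,395,225,5.7)
E
python3 path.py .606 -.0485 .145 -.0744 12
```

```text
t22.63 at [0.4376 0.3846 0.1481] F [-0.6 -0.9 -2.3] open 0.0444 j [ 0.7   0.39  1.67 -0.    1.07  0.77]
rot/row [ 0.0003 -0.0003  0.0002] step mm 38.7
[-0.035, 0.0166, 0.0002]
[-0.035, 0.0166, 0.0002]
[-0.035, 0.0166, 0.0002]
[-0.035, 0.0166, 0.0002]
[-0.035, 0.0166, 0.0002]
[-0.035, 0.0166, 0.0002]
[-0.035, 0.0166, 0.0002]
[-0.035, 0.0166, 0.0002]
[-0.035, 0.0166, 0.0002]
[-0.035, 0.0167, 0.0002]
[-0.035, 0.0167, 0.0002]
[-0.035, 0.0167, 0.0003]
```

View pics/w17.png

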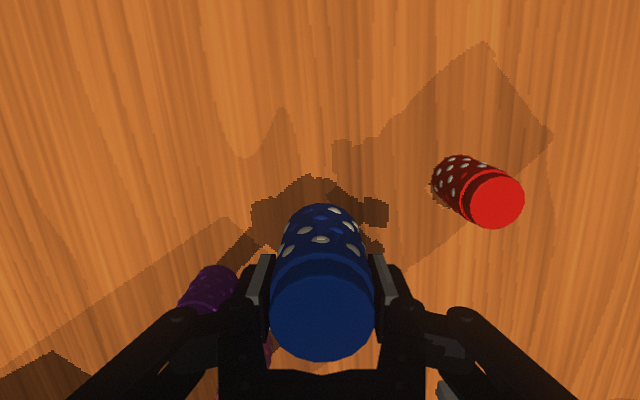

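View pics/t17.png

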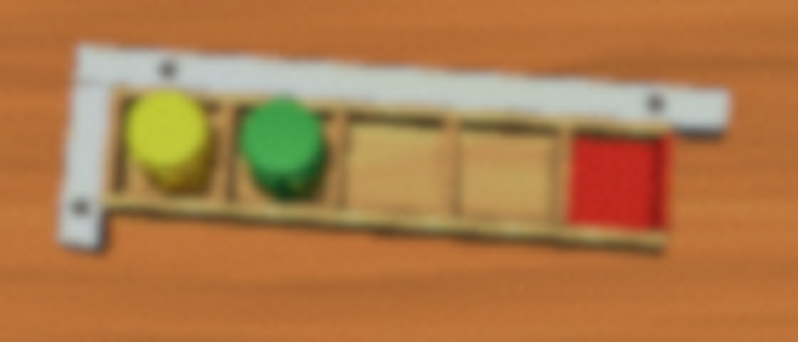

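Call:
arm_command([
  [-0.035, 0.0166, 0, 0, 0, 0],
  [-0.035, 0.0166, 0, 0, 0, 0],
  [-0.035, 0.0166, 0, 0, 0, 0],
  [-0.035, 0.0166, 0, 0, 0, 0],
  [-0.035, 0.0166, 0, 0, 0, 0],
])

```text
clock: 23.05
tool_pos: [0.5061, 0.2014, 0.144]
ee_rot: [[0.071, 0.997, -0.004], [0.997, -0.071, -0.001], [-0.002, -0.003, -1.0]]
ft_force: [0.3, 0.4, -0.5]
opening: 0.0441
```

Call:
arm_command([
  [-0.035, 0.0166, 0, 0, 0, 0],
  [-0.035, 0.0166, 0, 0, 0, 0],
  [-0.035, 0.0166, 0, 0, 0, 0],
  [-0.035, 0.0166, 0, 0, 0, 0],
  [-0.035, 0.0166, 0, 0, 0, 0],
])

```text
clock: 23.47
tool_pos: [0.5764, 0.021, 0.1439]
ee_rot: [[0.072, 0.997, -0.004], [0.997, -0.072, 0.0], [-0.0, -0.004, -1.0]]
ft_force: [0.9, 0.2, -0.7]
opening: 0.0445
```

Call:
arm_command([
  [-0.035, 0.0166, 0, 0, 0, 0],
  [-0.035, 0.0166, 0, 0, 0, 0],
  [0, 0, 0, 0, 0, 0],
  [0, 0, 0, 0, 0, 0],
  [0, 0, 0, 0, 0, 0],
])

```text
clock: 23.88
tool_pos: [0.6041, -0.049, 0.1441]
ee_rot: [[0.073, 0.997, -0.004], [0.997, -0.073, 0.001], [0.001, -0.004, -1.0]]
ft_force: [1.0, 0.6, -0.6]
opening: 0.0444
```

```bash

python3 - <<'E'
from h import *
i=cam("wrist"); i=cam("wrist"); cv2.imwrite("pics/w18.png",i["pixels"])
E
python3 plan.py .606 -.0485 .0485 -.0744
```

```text
t23.98 at [ 0.6044 -0.0481  0.1449] F [ 0.4  0.5 -0.5] open 0.0441 j [-0.1   0.43  1.62  0.    1.09 -0.03]
rotvec [-0.0023 -0.0005  0.0036] rows>= 1.0  shift(tool now) [-0.0004  0.0018  0.0964]  shift(after turn) [-0.0003  0.0016  0.0964] rows>=2.3
```

View pics/w18.png

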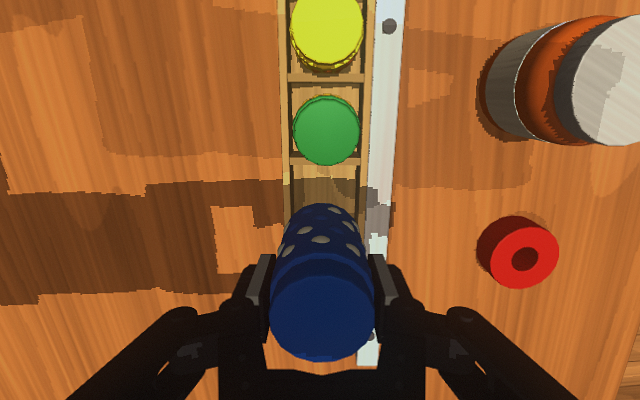

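Call:
arm_command([
  [-0.0015, 0.0015, 0.025, 0, 0, 0],
  [0, 0, 0.03, 0, 0, 0],
  [0, 0, 0.025, 0, 0, 0],
  [0, 0, 0.015, 0, 0, 0],
  [0, 0, 0, 0, 0, 0],
])

```text
clock: 24.4
tool_pos: [0.6035, -0.0491, 0.0471]
ee_rot: [[0.07, 0.998, -0.008], [0.998, -0.07, 0.001], [0.0, -0.008, -1.0]]
ft_force: [-0.5, 0.1, -0.5]
opening: 0.0442
```

Call:
arm_command([
  [0, 0, 0.002, 0, 0, 0],
  [0, 0, 0.002, 0, 0, 0],
  [0, 0, 0, 0, 0, 0],
])

```text
clock: 24.65
tool_pos: [0.6075, -0.0505, 0.048]
ee_rot: [[0.071, 0.997, 0.002], [0.997, -0.071, -0.0], [0.0, 0.002, -1.0]]
ft_force: [0.3, 0.0, -0.8]
opening: 0.0443
```

Call:
arm_command([
  [0, 0, 0.001, 0, 0, 0],
  [0, 0, 0, 0, 0, 0],
])

```text
clock: 24.82
tool_pos: [0.6073, -0.0508, 0.0467]
ee_rot: [[0.072, 0.997, 0.002], [0.997, -0.072, -0.0], [0.0, 0.002, -1.0]]
ft_force: [1.2, 0.5, -1.8]
opening: 0.0444
```

Call:
arm_command([
  [0, 0, 0.003, 0, 0, 0],
  [0, 0, 0, 0, 0, 0],
])

```text
clock: 24.98
tool_pos: [0.6069, -0.051, 0.0429]
ee_rot: [[0.072, 0.997, 0.001], [0.997, -0.072, 0.0], [0.0, 0.001, -1.0]]
ft_force: [0.1, 0.3, -0.5]
opening: 0.0444
```

Call:
arm_command([
  [0, 0, 0.001, 0, 0, 0],
  [0, 0, 0, 0, 0, 0],
])

```text
clock: 25.15
tool_pos: [0.6069, -0.051, 0.0428]
ee_rot: [[0.072, 0.997, 0.0], [0.997, -0.072, -0.0], [-0.0, 0.0, -1.0]]
ft_force: [-1.8, -0.1, 4.0]
opening: 0.0443
```

```bash
python3 - <<'E'
from h import *
i=cam("wrist"); cv2.imwrite("pics/w19.png",i["pixels"]); o=status.get_obs();print(o["tool_pos"],o["ft_force"])
E
```

```text
[ 0.60691638 -0.05101954  0.04280952] [-2.60277106 -0.31660751  5.57225146]
```

View pics/w19.png

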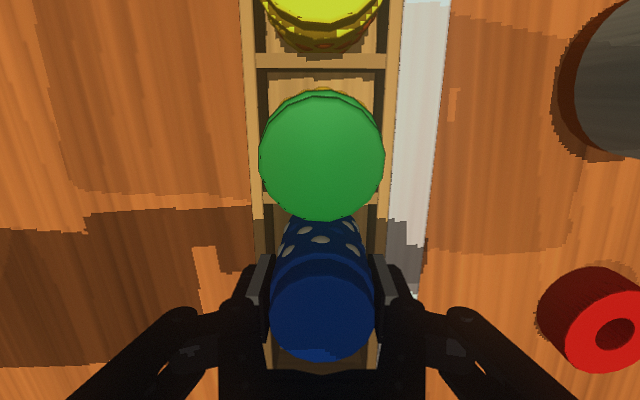

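Floor contact again; release and go for red.

Call:
arm_command([
  [0, 0, -0.001, 0, 0, 0],
  [0, 0, 0, 0, 0, 0],
  [0, 0, 0, 0, 0, 0],
  [0, 0, 0, 0, 0, 0],
], fingers=-1)

```text
clock: 25.53
tool_pos: [0.6068, -0.0509, 0.0426]
ee_rot: [[0.072, 0.997, -0.0], [0.997, -0.072, 0.0], [0.0, -0.0, -1.0]]
ft_force: [-0.1, 0.6, 0.1]
opening: 0.0854
```

Call:
arm_command([
  [0, 0, -0.03, 0, 0, 0],
  [0, 0, -0.03, 0, 0, 0],
  [0, 0, -0.04, 0, 0, 0],
  [0.03, 0, -0.01, 0, 0, 0],
  [0.03, 0, 0, 0, 0, 0],
])

```text
clock: 25.95
tool_pos: [0.6137, 0.0084, 0.1573]
ee_rot: [[0.075, 0.997, 0.009], [0.997, -0.075, -0.0], [0.001, 0.009, -1.0]]
ft_force: [1.5, -0.1, -0.4]
opening: 0.0858
```

```bash
python3 - <<'E'
from h import *
i=cam("wrist"); cv2.imwrite("pics/w20.png",i["pixels"])
E
python3 path.py .570 .345 .15 -.0744 9
```

```text
t26.00 at [0.6128 0.0146 0.1553] F [-0.2  3.7 -0.6] open 0.0855 j [0.   0.43 1.59 0.01 1.11 0.07]
rot/row [ 0.0006 -0.0005  0.0003] step mm 37.0
[0.0363, -0.0074, 0.0007]
[0.0363, -0.0074, 0.0007]
[0.0363, -0.0074, 0.0007]
[0.0363, -0.0074, 0.0007]
[0.0363, -0.0074, 0.0007]
[0.0363, -0.0074, 0.0006]
[0.0363, -0.0074, 0.0006]
[0.0363, -0.0074, 0.0006]
[0.0363, -0.0075, 0.0006]
```

View pics/w20.png

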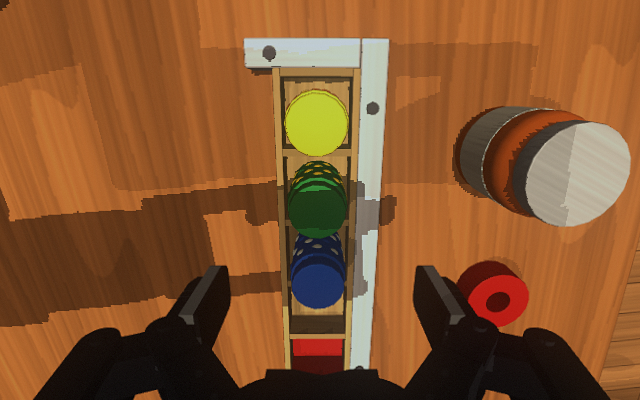

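Call:
arm_command([
  [0.0363, -0.0074, 0, 0, 0, 0],
  [0.0363, -0.0074, 0, 0, 0, 0],
  [0.0363, -0.0074, 0, 0, 0, 0],
  [0.0363, -0.0074, 0, 0, 0, 0],
  [0.0363, -0.0074, 0, 0, 0, 0],
])

```text
clock: 26.42
tool_pos: [0.5866, 0.1942, 0.1524]
ee_rot: [[0.072, 0.997, -0.001], [0.997, -0.072, -0.0], [-0.0, -0.001, -1.0]]
ft_force: [0.5, 0.7, 0.4]
opening: 0.0857
```

Call:
arm_command([
  [0.0363, -0.0074, 0, 0, 0, 0],
  [0.0363, -0.0074, 0, 0, 0, 0],
  [0.0363, -0.0074, 0, 0, 0, 0],
  [0.0363, -0.0074, 0, 0, 0, 0],
  [0, 0, 0, 0, 0, 0],
])

```text
clock: 26.83
tool_pos: [0.5667, 0.3461, 0.1521]
ee_rot: [[0.066, 0.998, -0.0], [0.998, -0.066, 0.003], [0.003, -0.001, -1.0]]
ft_force: [-0.0, 0.4, 0.5]
opening: 0.0856
```

Call:
arm_command([
  [0, 0, 0, 0, 0, 0],
  [0, 0, 0, 0, 0, 0],
])

```text
clock: 27.0
tool_pos: [0.5679, 0.3391, 0.1522]
ee_rot: [[0.071, 0.997, -0.001], [0.997, -0.071, -0.001], [-0.001, -0.001, -1.0]]
ft_force: [-0.3, 0.5, 0.8]
opening: 0.085
```

```bash
python3 - <<'E'
from h import *
i=cam("wrist"); cv2.imwrite("pics/w21.png",i["pixels"])
E
python3 plan.py .570 .386 .035 -.0744
```

```text
t27.05 at [0.5682 0.3385 0.1524] F [-0.2  0.4 -1.3] open 0.0855 j [ 0.52  0.51  1.47 -0.    1.17  0.59]
rotvec [-0.0007  0.001   0.0018] rows>= 1.0  shift(tool now) [ 0.0476 -0.0015  0.1173]  shift(after turn) [ 0.0475 -0.0017  0.1174] rows>=3.0
```

View pics/w21.png

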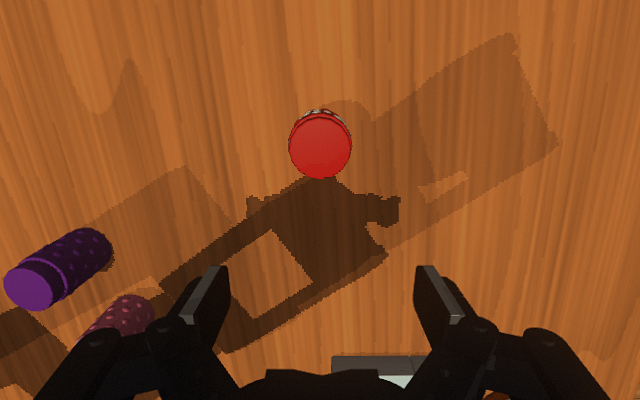

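```bash
python3 - <<'E'
from h import *
i=cam("wrist"); o=status.get_obs()
P=p2w(i,320,148,.078); print(P,o["tool_pos"],o["ee_rot"].T@(P-o["tool_pos"]))
E
```

```text
[0.57091765 0.38656105 0.078     ] [0.56836414 0.33819504 0.15263135] [ 0.04847435 -0.00096058  0.07459855]
```

Call:
arm_command([
  [0.0237, -0.0008, 0, 0, 0, 0],
  [0.0237, -0.0008, 0, 0, 0, 0],
  [0, 0, 0.04, 0, 0, 0],
  [0, 0, 0.04, 0, 0, 0],
  [0, 0, 0, 0, 0, 0],
])

```text
clock: 27.52
tool_pos: [0.5659, 0.3828, 0.0649]
ee_rot: [[0.073, 0.997, -0.013], [0.997, -0.073, -0.009], [-0.01, -0.012, -1.0]]
ft_force: [-1.7, -1.3, -2.3]
opening: 0.0854
```

Call:
arm_command([
  [0, 0, 0.02, 0, 0, 0],
  [0, 0, 0.016, 0, 0, 0],
  [0, 0, 0, 0, 0, 0],
])

```text
clock: 27.77
tool_pos: [0.5692, 0.3848, 0.0352]
ee_rot: [[0.074, 0.997, -0.004], [0.997, -0.074, -0.003], [-0.003, -0.004, -1.0]]
ft_force: [0.0, 0.1, 0.5]
opening: 0.0852
```

Call:
arm_command([
  [0, 0, 0, 0, 0, 0],
  [0, 0, 0, 0, 0, 0],
  [0, 0, 0, 0, 0, 0],
  [0, 0, 0, 0, 0, 0],
  [0, 0, 0, 0, 0, 0],
], fingers=1)

```text
clock: 28.18
tool_pos: [0.571, 0.3875, 0.0393]
ee_rot: [[0.072, 0.997, 0.003], [0.997, -0.072, 0.002], [0.002, 0.003, -1.0]]
ft_force: [-1.1, -0.7, 6.6]
opening: 0.0444
```

Call:
arm_command([
  [0, 0, -0.03, 0, 0, 0],
  [0, 0, -0.04, 0, 0, 0],
  [0, 0, -0.04, 0, 0, 0],
  [0, 0, 0, 0, 0, 0],
  [0, 0, 0, 0, 0, 0],
])

```text
clock: 28.6
tool_pos: [0.5713, 0.3879, 0.1506]
ee_rot: [[0.072, 0.997, 0.006], [0.997, -0.072, 0.004], [0.004, 0.006, -1.0]]
ft_force: [-0.4, 0.6, -2.9]
opening: 0.0441
```

```bash
python3 - <<'E'
from h import *
i=cam("wrist"); cv2.imwrite("pics/w22.png",i["pixels"])
i=cam("top"); crop(i,"t22.png",255,165,395,225,5.7)
E
python3 path.py .6014 -.1103 .145 -.0744 13
```

```text
t28.70 at [0.5692 0.3865 0.146 ] F [-0.8 -0.4 -1.8] open 0.0441 j [0.58 0.55 1.4  0.   1.19 0.65]
rot/row [-0.0001  0.0001  0.0002] step mm 38.3
[-0.0379, 0.0052, 0.0001]
[-0.0379, 0.0052, 0.0001]
[-0.0379, 0.0052, 0.0001]
[-0.0379, 0.0052, 0.0001]
[-0.0379, 0.0052, 0.0001]
[-0.0379, 0.0053, 0.0001]
[-0.0379, 0.0053, 0.0001]
[-0.0379, 0.0053, 0.0001]
[-0.0379, 0.0053, 0.0001]
[-0.0379, 0.0053, 0.0001]
[-0.0379, 0.0053, 0.0001]
[-0.0379, 0.0053, 0.0001]
[-0.0379, 0.0053, 0.0001]
```

View pics/w22.png

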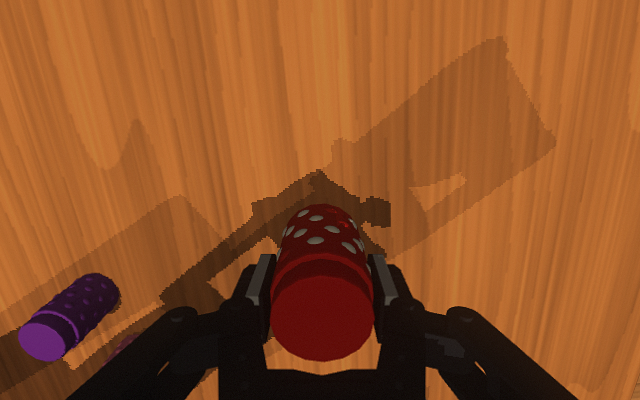

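View pics/t22.png

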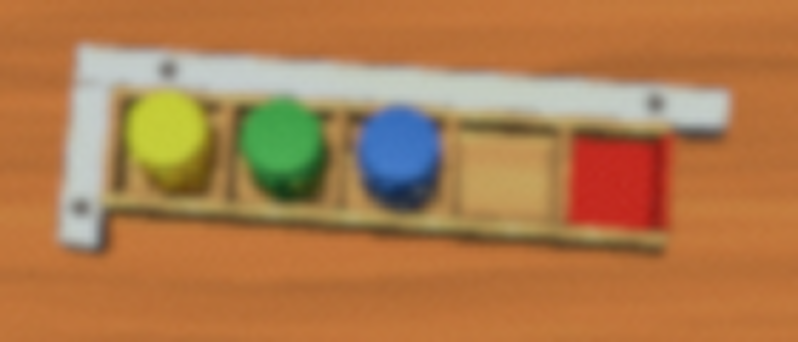

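Call:
arm_command([
  [-0.0379, 0.0053, 0, 0, 0, 0],
  [-0.0379, 0.0053, 0, 0, 0, 0],
  [-0.0379, 0.0053, 0, 0, 0, 0],
  [-0.0379, 0.0053, 0, 0, 0, 0],
  [-0.0379, 0.0053, 0, 0, 0, 0],
])

```text
clock: 29.12
tool_pos: [0.5812, 0.1941, 0.1443]
ee_rot: [[0.071, 0.997, -0.005], [0.997, -0.071, -0.001], [-0.002, -0.004, -1.0]]
ft_force: [0.1, 0.5, -1.4]
opening: 0.0441
```

Call:
arm_command([
  [-0.0379, 0.0053, 0, 0, 0, 0],
  [-0.0379, 0.0053, 0, 0, 0, 0],
  [-0.0379, 0.0053, 0, 0, 0, 0],
  [-0.0379, 0.0053, 0, 0, 0, 0],
  [-0.0379, 0.0053, 0, 0, 0, 0],
])

```text
clock: 29.53
tool_pos: [0.594, 0.0034, 0.1445]
ee_rot: [[0.072, 0.997, -0.005], [0.997, -0.072, 0.0], [-0.0, -0.005, -1.0]]
ft_force: [0.3, -0.3, -1.7]
opening: 0.044
```

Call:
arm_command([
  [-0.0379, 0.0053, 0, 0, 0, 0],
  [-0.0379, 0.0053, 0, 0, 0, 0],
  [-0.0379, 0.0053, 0, 0, 0, 0],
  [0, 0, 0, 0, 0, 0],
  [0, 0, 0, 0, 0, 0],
])

```text
clock: 29.95
tool_pos: [0.6019, -0.1112, 0.1444]
ee_rot: [[0.076, 0.997, -0.004], [0.997, -0.076, 0.001], [0.001, -0.004, -1.0]]
ft_force: [-0.4, 0.3, -1.8]
opening: 0.0444
```

```bash

python3 - <<'E'
from h import *
i=cam("wrist"); i=cam("wrist"); cv2.imwrite("pics/w23.png",i["pixels"])
E
python3 plan.py .6014 -.1103 .0485 -.0744
```

```text
t30.05 at [ 0.6022 -0.1088  0.1451] F [ 0.5  0.4 -1.7] open 0.0444 j [-0.2   0.44  1.6   0.    1.1  -0.13]
rotvec [-0.0036 -0.0011  0.0021] rows>= 1.0  shift(tool now) [-0.0017 -0.0004  0.0966]  shift(after turn) [-0.0016 -0.0007  0.0966] rows>=2.3
```

View pics/w23.png

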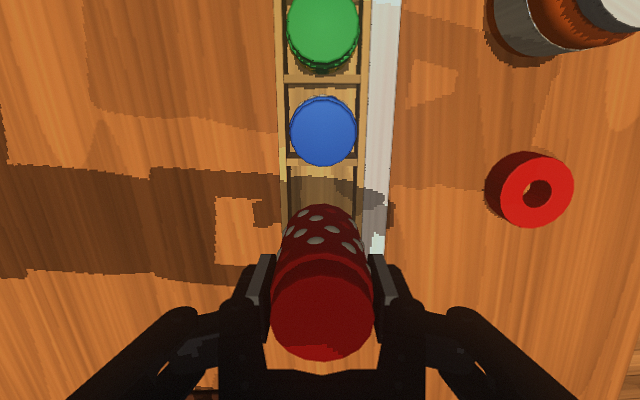

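Call:
arm_command([
  [-0.002, -0.0015, 0.025, 0, 0, 0],
  [0, 0, 0.03, 0, 0, 0],
  [0, 0, 0.025, 0, 0, 0],
  [0, 0, 0.015, 0, 0, 0],
  [0, 0, 0, 0, 0, 0],
])

```text
clock: 30.47
tool_pos: [0.5984, -0.1088, 0.0475]
ee_rot: [[0.07, 0.998, -0.009], [0.998, -0.07, 0.002], [0.002, -0.009, -1.0]]
ft_force: [-0.5, 0.5, -0.7]
opening: 0.0446
```

Call:
arm_command([
  [0, 0, 0.002, 0, 0, 0],
  [0, 0, 0.002, 0, 0, 0],
  [0, 0, 0, 0, 0, 0],
])

```text
clock: 30.72
tool_pos: [0.6024, -0.1108, 0.0488]
ee_rot: [[0.071, 0.997, 0.002], [0.997, -0.071, -0.0], [-0.0, 0.002, -1.0]]
ft_force: [-0.9, -0.4, -1.6]
opening: 0.0443
```

Call:
arm_command([
  [0, 0, 0.003, 0, 0, 0],
  [0, 0, 0, 0, 0, 0],
])

```text
clock: 30.88
tool_pos: [0.6019, -0.1112, 0.0453]
ee_rot: [[0.072, 0.997, 0.001], [0.997, -0.072, -0.0], [-0.0, 0.001, -1.0]]
ft_force: [-0.5, -0.6, -2.1]
opening: 0.0441
```

Call:
arm_command([
  [0, 0, 0.001, 0, 0, 0],
  [0, 0, 0, 0, 0, 0],
])

```text
clock: 31.05
tool_pos: [0.602, -0.1114, 0.0443]
ee_rot: [[0.072, 0.997, 0.001], [0.997, -0.072, -0.0], [-0.0, 0.001, -1.0]]
ft_force: [-0.5, -0.2, -0.4]
opening: 0.0442
```

```bash
python3 - <<'E'
from h import *
i=cam("wrist"); cv2.imwrite("pics/w24.png",i["pixels"]); o=status.get_obs();print(o["tool_pos"],o["ft_force"])
E
```

```text
[ 0.60194408 -0.1114104   0.04428701] [ 0.21053186 -1.59423289 -0.5040405 ]
```

View pics/w24.png

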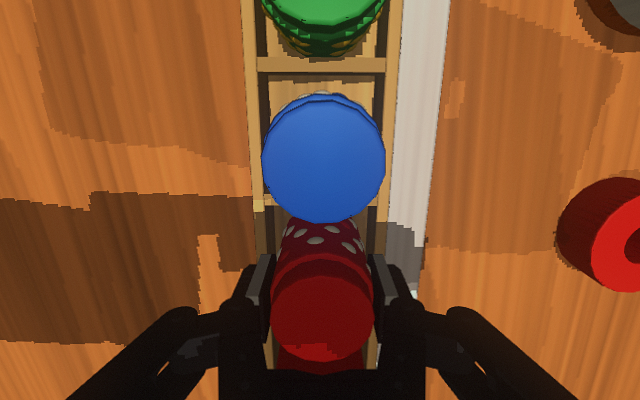

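Call:
arm_command([
  [0, 0, 0.001, 0, 0, 0],
  [0, 0, 0, 0, 0, 0],
])

```text
clock: 31.27
tool_pos: [0.602, -0.1114, 0.0443]
ee_rot: [[0.072, 0.997, 0.001], [0.997, -0.072, -0.0], [-0.0, 0.001, -1.0]]
ft_force: [-1.6, 0.2, 7.0]
opening: 0.0445
```

Call:
arm_command([
  [0, 0, -0.0005, 0, 0, 0],
  [0, 0, 0, 0, 0, 0],
  [0, 0, 0, 0, 0, 0],
  [0, 0, 0, 0, 0, 0],
], fingers=-1)

```text
clock: 31.6
tool_pos: [0.6016, -0.1113, 0.0432]
ee_rot: [[0.072, 0.997, -0.0], [0.997, -0.072, 0.0], [0.0, -0.0, -1.0]]
ft_force: [0.1, -0.2, 0.0]
opening: 0.0852
```

Call:
arm_command([
  [0, 0, -0.03, 0, 0, 0],
  [0, 0, -0.03, 0, 0, 0],
  [0, 0, -0.04, 0, 0, 0],
  [0, 0, -0.03, 0, 0, 0],
  [0, 0, 0, 0, 0, 0],
])

```text
clock: 32.02
tool_pos: [0.6055, -0.112, 0.1805]
ee_rot: [[0.072, 0.997, 0.013], [0.997, -0.072, -0.003], [-0.002, 0.014, -1.0]]
ft_force: [0.4, -0.7, 0.7]
opening: 0.0856
```

```bash
python3 path.py .40 -.33 .22 1.52 14
```

```text
t32.02 at [ 0.6055 -0.112   0.1805] F [ 0.4 -0.7  0.7] open 0.0856 j [-0.2   0.41  1.56  0.    1.16 -0.13]
rot/row [ 0.0007  0.0009 -0.1137] step mm 21.6
[-0.0166, -0.0135, -0.003]
[-0.0149, -0.0153, -0.003]
[-0.0131, -0.0169, -0.003]
[-0.0111, -0.0183, -0.003]
[-0.009, -0.0194, -0.003]
[-0.0067, -0.0203, -0.003]
[-0.0044, -0.0209, -0.003]
[-0.002, -0.0213, -0.003]
[0.0005, -0.0214, -0.0029]
[0.0029, -0.0212, -0.0029]
[0.0053, -0.0207, -0.0029]
[0.0076, -0.02, -0.0029]
[0.0098, -0.019, -0.0029]
[0.0119, -0.0178, -0.0028]
```

Call:
arm_command([
  [-0.0166, -0.0135, -0.003, 0, 0, -0.1137],
  [-0.0149, -0.0153, -0.003, 0, 0, -0.1137],
  [-0.0131, -0.0169, -0.003, 0, 0, -0.1137],
  [-0.0111, -0.0183, -0.003, 0, 0, -0.1137],
  [-0.009, -0.0194, -0.003, 0, 0, -0.1137],
])

```text
clock: 32.43
tool_pos: [0.5273, -0.1896, 0.1877]
ee_rot: [[-0.482, 0.876, -0.001], [0.876, 0.482, 0.0], [0.001, -0.001, -1.0]]
ft_force: [-0.7, -0.1, -0.1]
opening: 0.0857
```

Call:
arm_command([
  [-0.0067, -0.0203, -0.003, 0, 0, -0.1137],
  [-0.0044, -0.0209, -0.003, 0, 0, -0.1137],
  [-0.002, -0.0213, -0.003, 0, 0, -0.1137],
  [0.0005, -0.0214, -0.003, 0, 0, -0.1137],
  [0.003, -0.0212, -0.003, 0, 0, -0.1137],
])

```text
clock: 32.85
tool_pos: [0.454, -0.2675, 0.2028]
ee_rot: [[-0.878, 0.48, -0.001], [0.48, 0.878, 0.001], [0.001, 0.0, -1.0]]
ft_force: [-0.8, -0.6, 0.6]
opening: 0.0855
```

Call:
arm_command([
  [0.0053, -0.0207, -0.003, 0, 0, -0.1137],
  [0.0076, -0.02, -0.003, 0, 0, -0.1137],
  [0.0098, -0.019, -0.003, 0, 0, -0.1137],
  [0.012, -0.0178, -0.003, 0, 0, -0.1137],
  [0, 0, 0, 0, 0, 0],
])

```text
clock: 33.27
tool_pos: [0.3942, -0.3314, 0.2153]
ee_rot: [[-0.999, 0.051, -0.001], [0.051, 0.999, -0.001], [0.001, -0.001, -1.0]]
ft_force: [-0.3, 0.1, -0.7]
opening: 0.0849
```

Call:
arm_command([
  [0, 0, 0, 0, 0, 0],
  [0, 0, 0, 0, 0, 0],
])

```text
clock: 33.43
tool_pos: [0.3964, -0.3288, 0.2148]
ee_rot: [[-0.999, 0.053, -0.0], [0.053, 0.999, 0.001], [0.0, 0.001, -1.0]]
ft_force: [-0.2, -0.1, -0.5]
opening: 0.0859
```

```bash
python3 - <<'E'
from h import *
i=cam("wrist"); cv2.imwrite("pics/w25.png",i["pixels"]); o=status.get_obs();print(o["tool_pos"],o["ee_rot"])
i=cam("top"); crop(i,"t25.png",255,165,395,225,5.7)
i=cam("scene"); crop(i,"s25.png",255,120,400,295,4)
E
```

```text
[ 0.3965969  -0.32860206  0.21482265] [[-9.98666208e-01  5.16309689e-02 -2.20189430e-04]
 [ 5.16307400e-02  9.98665799e-01  9.42232113e-04]
 [ 2.68544010e-04  9.29606828e-04 -9.99999532e-01]]
```

View pics/w25.png

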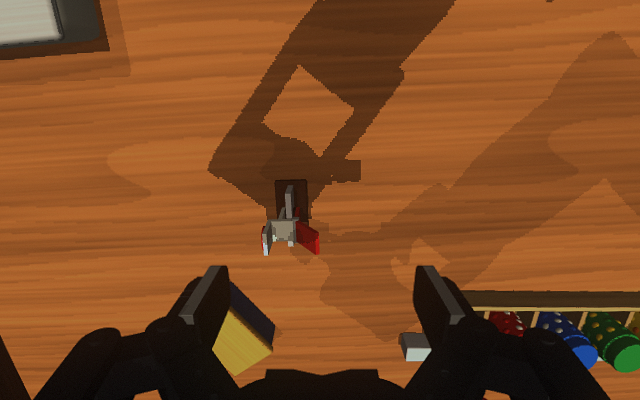

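View pics/s25.png

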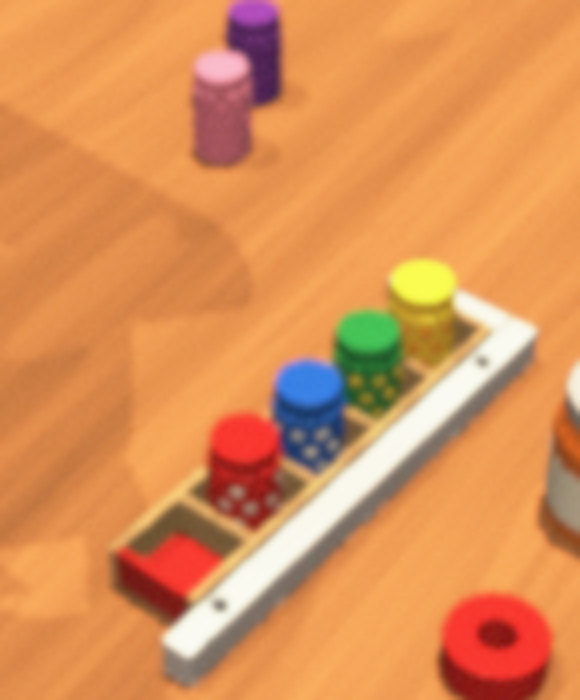

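View pics/t25.png

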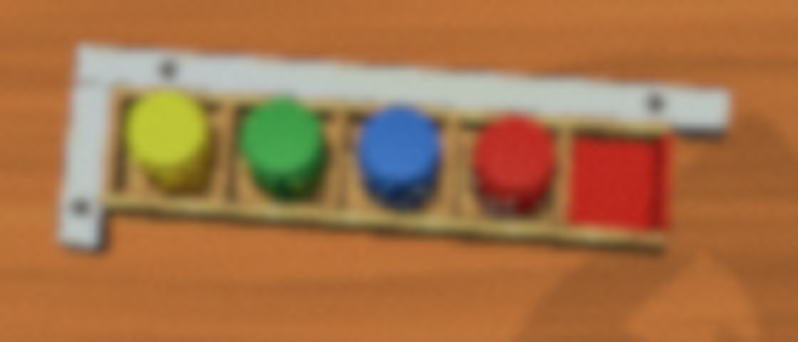

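All four jars are upright in their cells, crate still flush. Now the clip: zoom the wrist image with a model overlay.

```bash
python3 - <<'E'
from h import *
i=cam("wrist"); cv2.imwrite("pics/w25raw.png",i["pixels"]); np.save("w25.npy",i["pixels"])
import pickle; pickle.dump(i,open("w25.pkl","wb"))
P=(.440,-.363,-.02)
o=box(P,-.035,.035,-.018,.018,[.008],(255,0,0))+box(P,-.03,.03,-.003,.003,[.04],(255,255,0))
o+=box(P,-.011,.011,-.020,-.017,[.088],(0,255,0))+box(P,-.011,.011,.030,.032,[.088],(255,0,255))
crop(i,"w26.png",240,160,350,270,7)
overlay(i,"o6.png",(240,160,350,270),7,o)
E
```

```text
(no output)
```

View pics/w26.png

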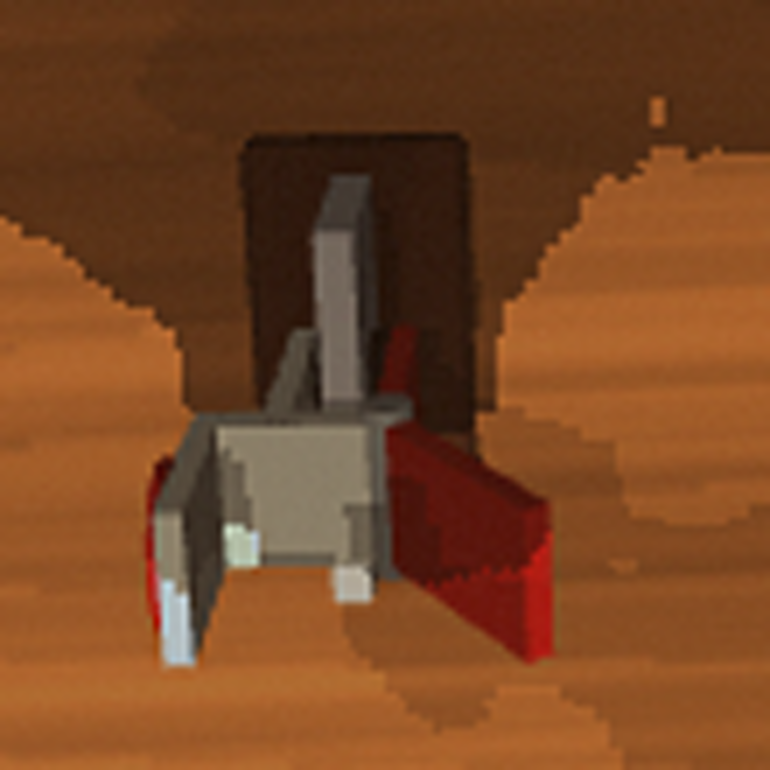

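View pics/o6.png

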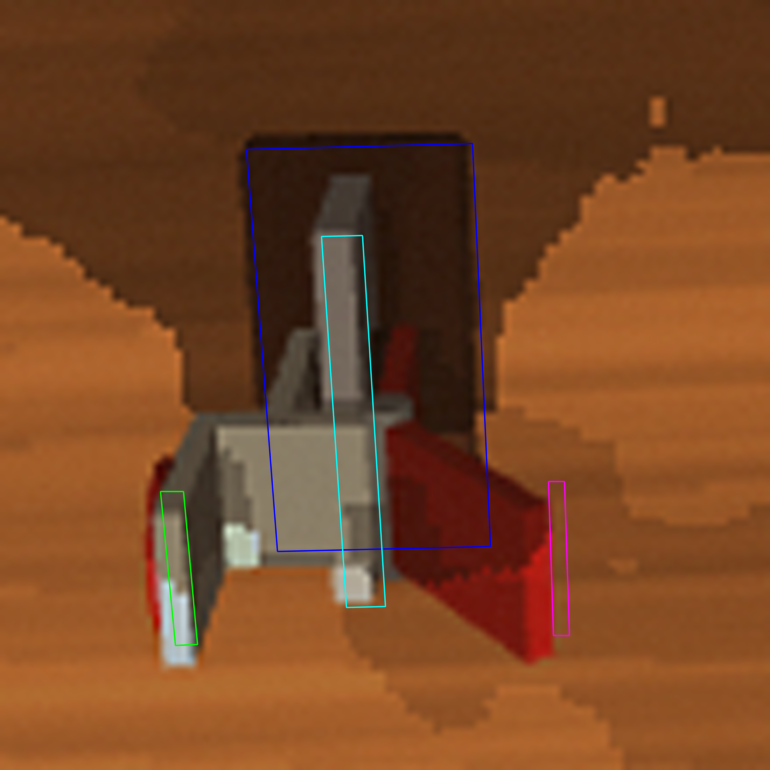

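```bash
python3 - <<'E'
from fit import *
import pickle
i=pickle.load(open("w25.pkl","rb"))
U=lambda pts: unz(pts,240,160,7)
S=[(i,np.array(L),p) for L,p in zip([(-.035,-.018,.008),(-.035,.018,.008),(-.03,-.003,.04),(-.03,.003,.04)],U([(247,138),(468,138),(315,232),(352,230)]))]
H=[(i,np.array(L),p) for L,p in zip([(-.011,-.02,.088),(.011,-.02,.088),(-.011,.032,.088),(.011,.032,.088)],U([(157,515),(163,665),(550,503),(552,655)]))]
for n,o in (("stand",S),("clip",H),("all",S+H)):
    x,r=fit(o,[.44,-.363,0]); print(n,x.round(4),r.round(1).tolist())
P=x
o=box(P,-.035,.035,-.018,.018,[.008],(255,0,0))+box(P,-.03,.03,-.003,.003,[.04],(255,255,0))
o+=box(P,-.011,.011,-.020,-.017,[.088],(0,255,0))+box(P,-.011,.011,.030,.032,[.088],(255,0,255))
overlay(i,"o7.png",(240,160,350,270),7,o)
E
```

```text
stand [ 0.4389 -0.3647 -0.0528] [[-0.8, 0.2], [0.0, 0.3], [0.0, -0.4], [0.6, -0.1]]
clip [ 0.443  -0.3648 -0.0223] [[-1.2, -0.3], [0.1, 0.0], [0.2, 0.1], [0.6, 0.2]]
all [ 0.4412 -0.3647 -0.048 ] [[-0.7, 2.3], [0.1, 2.2], [0.2, 1.7], [0.7, 2.0], [-1.0, -2.7], [-0.4, -2.2], [0.5, -1.0], [0.3, -0.8]]
```

View pics/o7.png

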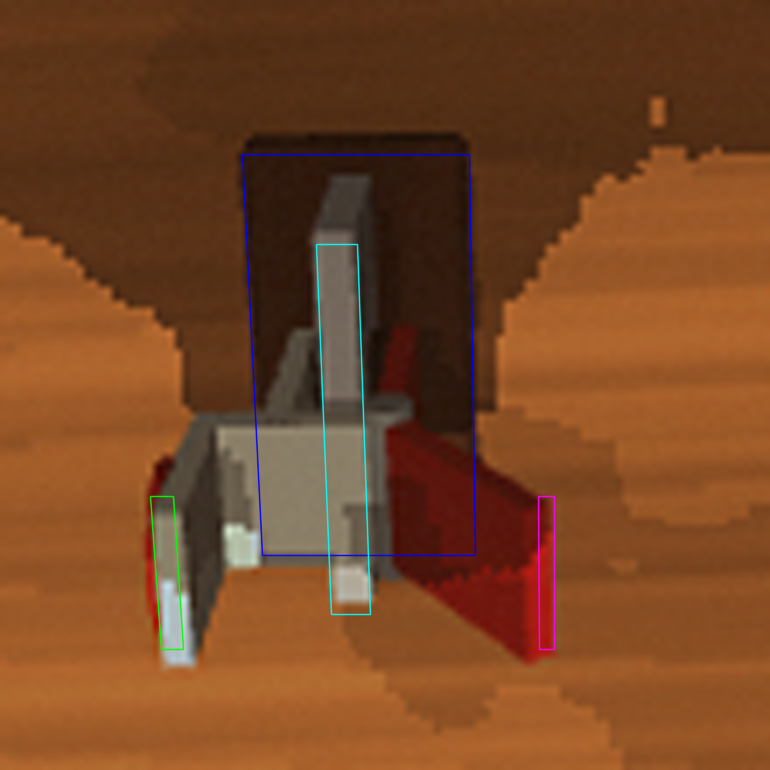

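```bash
python3 plan.py .443 -.359 .12 1.526
```

```text
t33.63 at [ 0.3967 -0.3286  0.215 ] F [ 0.1 -0.5 -0.3] open 0.0852 j [-0.71  0.24  1.72  0.    1.18 -2.23]
rotvec [ 0.0005 -0.0002 -0.0056] rows>= 1.0  shift(tool now) [-0.0478 -0.0281  0.095 ]  shift(after turn) [-0.0476 -0.0283  0.095 ] rows>=2.6
```

Call:
arm_command([
  [-0.024, -0.014, 0, 0, 0, -0.006],
  [-0.0238, -0.0141, 0.02, 0, 0, 0],
  [0, 0, 0.035, 0, 0, 0],
  [0, 0, 0.035, 0, 0, 0],
  [0, 0, 0, 0, 0, 0],
])

```text
clock: 34.05
tool_pos: [0.4397, -0.3561, 0.1186]
ee_rot: [[-0.999, 0.044, -0.011], [0.044, 0.999, 0.009], [0.011, 0.009, -1.0]]
ft_force: [-0.8, 1.1, -0.5]
opening: 0.0854
```

Call:
arm_command([
  [0, 0, 0, 0, 0, 0],
  [0, 0, 0, 0, 0, 0],
  [0, 0, 0, 0, 0, 0],
])

```text
clock: 34.3
tool_pos: [0.444, -0.3604, 0.1278]
ee_rot: [[-0.999, 0.045, 0.004], [0.045, 0.999, -0.003], [-0.004, -0.003, -1.0]]
ft_force: [1.0, -0.8, 0.3]
opening: 0.0854
```

```bash
python3 - <<'E'
from h import *
i=cam("wrist"); cv2.imwrite("pics/w27.png",i["pixels"])
E
python3 plan.py .443 -.359 .0585 1.526
```

```text
t34.35 at [ 0.4438 -0.3604  0.1278] F [-0.3 -0.2  0.3] open 0.0852 j [-0.7   0.4   1.73  0.    1.01 -2.23]
rotvec [-0.0028  0.0038 -0.0001] rows>= 1.0  shift(tool now) [0.0012 0.0016 0.0693]  shift(after turn) [0.0009 0.0014 0.0693] rows>=1.7
```

View pics/w27.png

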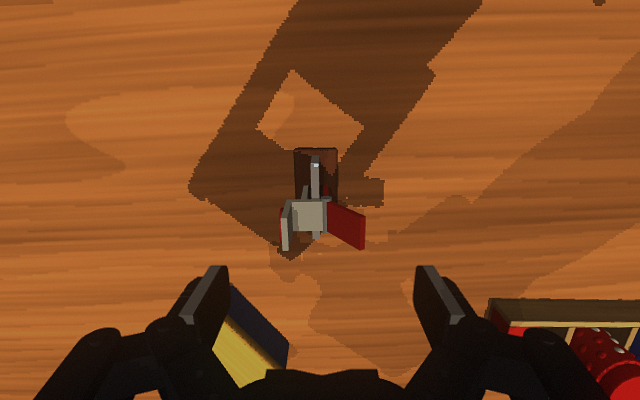

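Call:
arm_command([
  [0.001, 0.001, 0.02, 0, 0, 0],
  [0, 0, 0.03, 0, 0, 0],
  [0, 0, 0.019, 0, 0, 0],
  [0, 0, 0, 0, 0, 0],
  [0, 0, 0, 0, 0, 0],
])

```text
clock: 34.77
tool_pos: [0.442, -0.3588, 0.0572]
ee_rot: [[-0.999, 0.045, 0.001], [0.045, 0.999, -0.0], [-0.001, -0.0, -1.0]]
ft_force: [1.1, -0.7, 0.4]
opening: 0.0855
```

Call:
arm_command([
  [0, 0, 0, 0, 0, 0],
  [0, 0, 0, 0, 0, 0],
])

```text
clock: 34.93
tool_pos: [0.4429, -0.3595, 0.0584]
ee_rot: [[-0.999, 0.045, 0.003], [0.045, 0.999, -0.003], [-0.003, -0.002, -1.0]]
ft_force: [-0.7, -0.2, 0.1]
opening: 0.0855
```

```bash
python3 - <<'E'
from h import *
i=cam("wrist"); cv2.imwrite("pics/w28.png",i["pixels"])
i=cam("scene"); crop(i,"s28.png",150,200,260,310,6)
E
python3 plan.py .443 -.359 .0585 1.526
```

```text
t35.03 at [ 0.4425 -0.3592  0.0579] F [-0.3 -0.4  0.3] open 0.0856 j [-0.7   0.47  1.81  0.    0.86 -2.23]
rotvec [-0.0019  0.0026 -0.0003] rows>= 1.0  shift(tool now) [-0.0005  0.0003 -0.0006]  shift(after turn) [-0.0005  0.0003 -0.0006] rows>=0.0
```

View pics/w28.png

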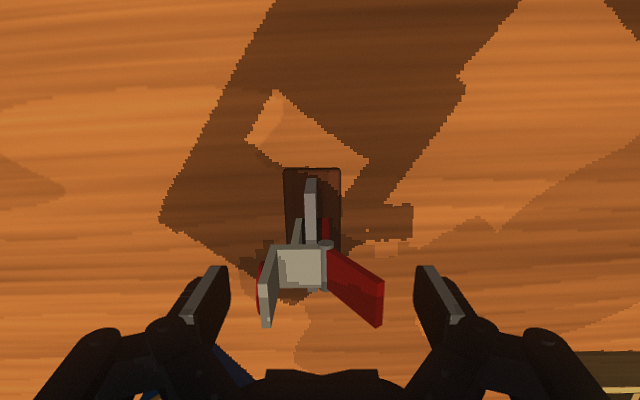

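View pics/s28.png

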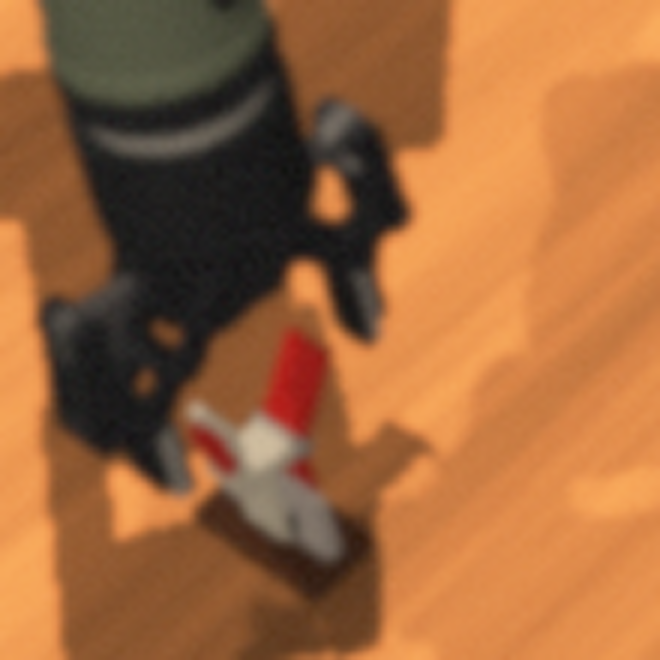

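Call:
arm_command([
  [0, 0, 0, 0, 0, 0],
  [0, 0, 0, 0, 0, 0],
  [0, 0, 0, 0, 0, 0],
], fingers=-0.3)

```text
clock: 35.28
tool_pos: [0.4418, -0.3586, 0.0566]
ee_rot: [[-0.999, 0.045, 0.0], [0.045, 0.999, -0.0], [-0.0, -0.0, -1.0]]
ft_force: [-0.3, -0.2, -0.5]
opening: 0.0557
```

```bash
python3 - <<'E'
from h import *
i=cam("wrist"); cv2.imwrite("pics/w29.png",i["pixels"])
E
python3 plan.py .443 -.359 .0585 1.526
```

```text
t35.33 at [ 0.4417 -0.3586  0.0564] F [-0.1  0.3  0.2] open 0.0558 j [-0.7   0.47  1.81  0.    0.86 -2.23]
rotvec [-0.      0.0002 -0.0003] rows>= 1.0  shift(tool now) [-0.0013 -0.0004 -0.0021]  shift(after turn) [-0.0013 -0.0004 -0.0021] rows>=0.1
```

View pics/w29.png

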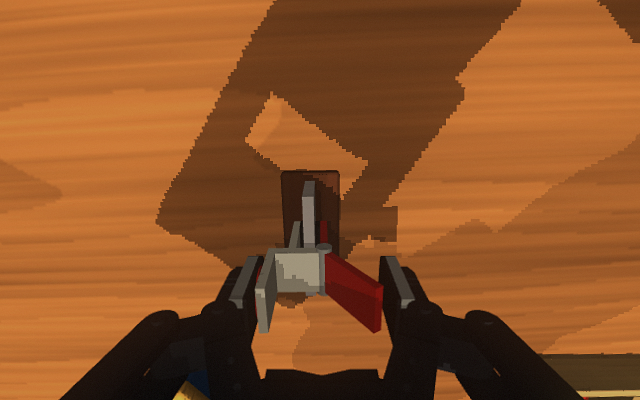

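Call:
arm_command([
  [0, 0, 0, 0, 0, 0],
  [0, 0, 0, 0, 0, 0],
], fingers=-0.22)

```text
clock: 35.5
tool_pos: [0.4418, -0.359, 0.0564]
ee_rot: [[-0.999, 0.045, 0.0], [0.045, 0.999, -0.001], [-0.0, -0.001, -1.0]]
ft_force: [0.2, -1.4, 0.3]
opening: 0.0522
```

Call:
arm_command([
  [0, -0.002, 0, 0, 0, 0],
  [0, 0, 0, 0, 0, 0],
], fingers=-0.13)

```text
clock: 35.67
tool_pos: [0.4416, -0.3606, 0.0561]
ee_rot: [[-0.999, 0.045, -0.0], [0.045, 0.999, 0.0], [0.0, 0.0, -1.0]]
ft_force: [-0.5, -0.2, -1.1]
opening: 0.0485
```

Call:
arm_command([
  [0, -0.002, 0, 0, 0, 0],
  [0, 0, 0, 0, 0, 0],
], fingers=-0.04)

```text
clock: 35.83
tool_pos: [0.4415, -0.3627, 0.0561]
ee_rot: [[-0.999, 0.045, -0.0], [0.045, 0.999, 0.0], [0.0, 0.0, -1.0]]
ft_force: [-0.3, 0.1, -0.3]
opening: 0.0447
```

```bash
python3 - <<'E'
from h import *
i=cam("wrist"); cv2.imwrite("pics/w30.png",i["pixels"])
E
python3 plan.py .443 -.359 .0585 1.526
```

```text
t35.88 at [ 0.4414 -0.3625  0.0561] F [0.2 0.6 0.2] open 0.0445 j [-0.71  0.48  1.81  0.    0.86 -2.23]
rotvec [ 0.0005 -0.0003 -0.0004] rows>= 1.0  shift(tool now) [-0.0014  0.0036 -0.0024]  shift(after turn) [-0.0014  0.0036 -0.0024] rows>=0.1
```

View pics/w30.png

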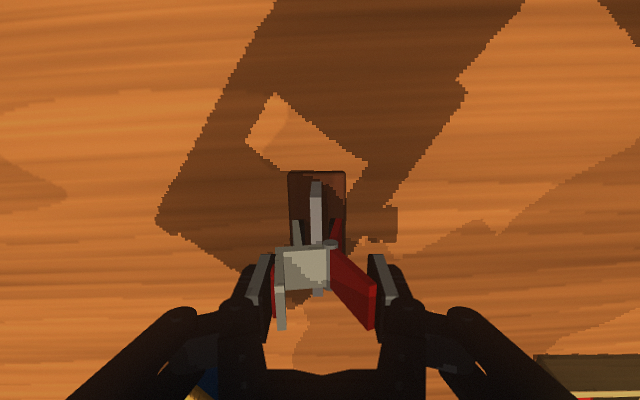

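Call:
arm_command([
  [0, -0.002, 0, 0, 0, 0],
  [0, 0, 0, 0, 0, 0],
], fingers=0.05)

```text
clock: 36.05
tool_pos: [0.4415, -0.3648, 0.0562]
ee_rot: [[-0.999, 0.045, 0.0], [0.045, 0.999, -0.0], [-0.0, -0.0, -1.0]]
ft_force: [1.2, -0.2, -0.7]
opening: 0.0408
```

Call:
arm_command([
  [0, -0.002, 0, 0, 0, 0],
  [0, 0, 0, 0, 0, 0],
], fingers=0.14)

```text
clock: 36.22
tool_pos: [0.4414, -0.3669, 0.0563]
ee_rot: [[-0.999, 0.045, 0.0], [0.045, 0.999, -0.0], [-0.0, -0.0, -1.0]]
ft_force: [0.3, 0.8, -1.5]
opening: 0.0367
```

Call:
arm_command([
  [0, -0.001, 0, 0, 0, 0],
  [0, 0, 0, 0, 0, 0],
], fingers=0.2)

```text
clock: 36.38
tool_pos: [0.4415, -0.368, 0.0567]
ee_rot: [[-0.999, 0.045, 0.001], [0.045, 0.999, -0.001], [-0.001, -0.001, -1.0]]
ft_force: [-0.1, -0.1, 2.5]
opening: 0.0344
```

Call:
arm_command([
  [0, 0, 0, 0, 0, 0],
  [0, 0, 0, 0, 0, 0],
], fingers=0.3)

```text
clock: 36.55
tool_pos: [0.442, -0.3685, 0.0572]
ee_rot: [[-0.999, 0.045, 0.002], [0.045, 0.999, -0.002], [-0.002, -0.002, -1.0]]
ft_force: [-0.6, -2.1, 5.1]
opening: 0.0303
```

```bash
python3 - <<'E'
from h import *
i=cam("wrist"); cv2.imwrite("pics/w31.png",i["pixels"])
i=cam("scene"); crop(i,"s31.png",150,200,260,310,6)
E
python3 plan.py .443 -.359 .0585 1.526
```

```text
t36.65 at [ 0.442  -0.3685  0.0572] F [-0.2 -1.2  5.9] open 0.0307 j [-0.71  0.48  1.8  -0.    0.86 -2.24]
rotvec [-0.0022  0.002   0.0001] rows>= 1.0  shift(tool now) [-0.0006  0.0096 -0.0013]  shift(after turn) [-0.0006  0.0096 -0.0013] rows>=0.2
```

View pics/w31.png

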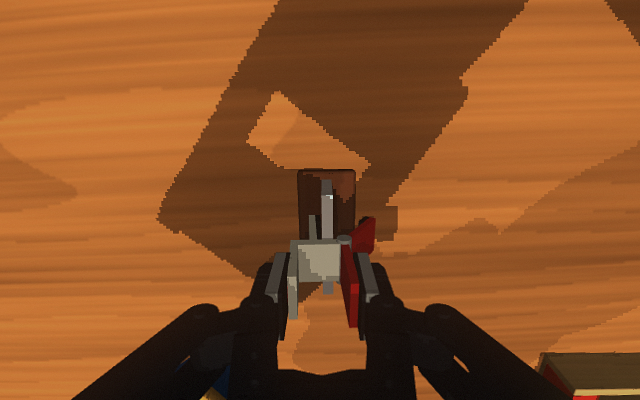

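View pics/s31.png

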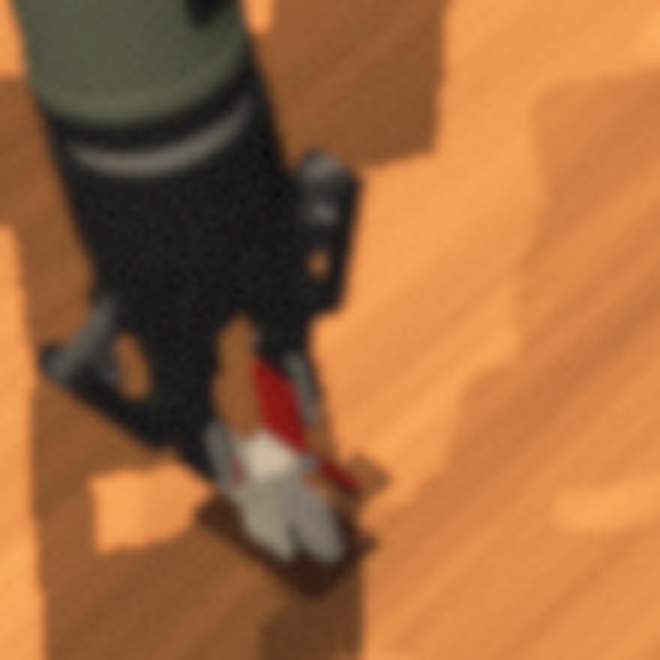

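Call:
arm_command([
  [0, 0, -0.01, 0, 0, 0],
  [0, 0, -0.02, 0, 0, 0],
  [0, 0, -0.03, 0, 0, 0],
  [0, 0, -0.015, 0, 0, 0],
  [0, 0, 0, 0, 0, 0],
])

```text
clock: 37.07
tool_pos: [0.4427, -0.3683, 0.1348]
ee_rot: [[-0.999, 0.045, 0.005], [0.045, 0.999, -0.003], [-0.005, -0.003, -1.0]]
ft_force: [-0.2, -1.1, -1.0]
opening: 0.0299
```

Call:
arm_command([
  [0, 0, 0, 0, 0, 0],
  [0, 0, 0, 0, 0, 0],
])

```text
clock: 37.23
tool_pos: [0.4404, -0.3665, 0.13]
ee_rot: [[-0.999, 0.045, -0.002], [0.045, 0.999, 0.002], [0.002, 0.002, -1.0]]
ft_force: [0.1, -1.1, -0.6]
opening: 0.0301
```

```bash
python3 - <<'E'
from h import *
i=cam("wrist"); cv2.imwrite("pics/w32.png",i["pixels"])
i=cam("scene"); crop(i,"s32.png",150,180,260,290,6)
E
python3 path.py .5945 -.2038 .13 1.4964 7
```

```text
t37.33 at [ 0.4404 -0.3666  0.1296] F [ 0.1 -1.2 -1.3] open 0.0301 j [-0.71  0.4   1.72  0.    1.03 -2.24]
rot/row [ 0.0004 -0.0004  0.0042] step mm 32.0
[-0.0209, 0.0242, -0.0001]
[-0.0208, 0.0243, -0.0001]
[-0.0207, 0.0244, -0.0001]
[-0.0206, 0.0245, -0.0001]
[-0.0205, 0.0246, -0.0001]
[-0.0204, 0.0247, -0.0001]
[-0.0203, 0.0247, -0.0001]
```

View pics/w32.png

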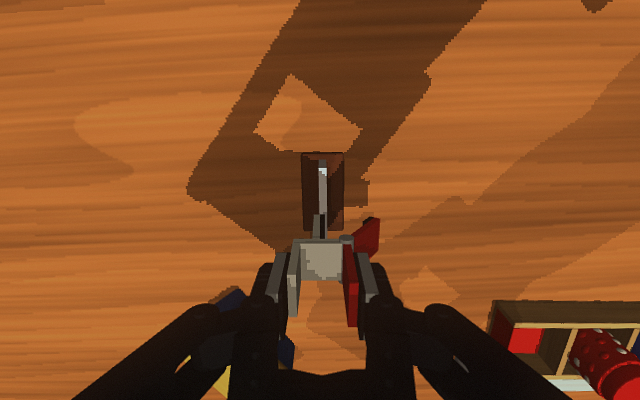

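View pics/s32.png

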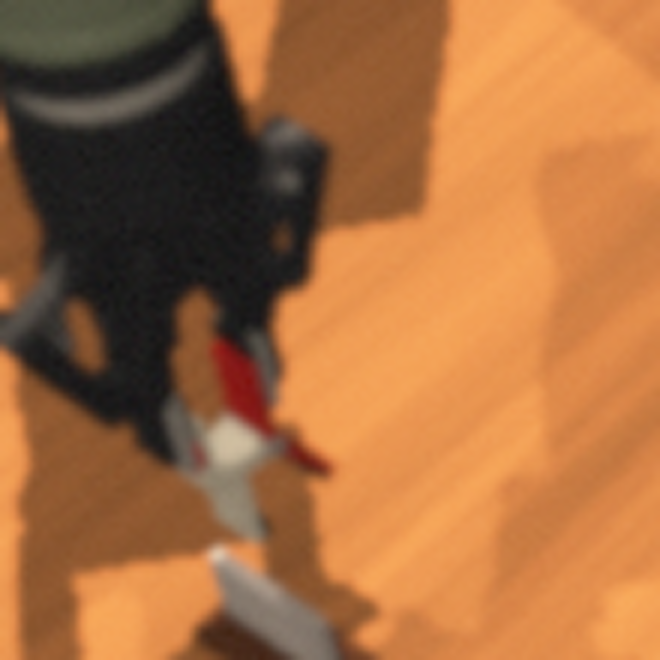

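Call:
arm_command([
  [-0.0209, 0.0242, 0, 0, 0, 0.0042],
  [-0.0208, 0.0243, 0, 0, 0, 0.0042],
  [-0.0207, 0.0244, 0, 0, 0, 0.0042],
  [-0.0206, 0.0245, 0, 0, 0, 0.0042],
  [-0.0205, 0.0246, 0, 0, 0, 0.0042],
])

```text
clock: 37.75
tool_pos: [0.5513, -0.2497, 0.1299]
ee_rot: [[-0.998, 0.066, -0.002], [0.066, 0.998, 0.001], [0.003, 0.001, -1.0]]
ft_force: [-0.3, 0.4, -0.2]
opening: 0.0299
```

Call:
arm_command([
  [-0.0204, 0.0207, 0, 0, 0, 0.0042],
  [-0.0203, 0.0207, 0, 0, 0, 0.0042],
  [0, 0, 0, 0, 0, 0],
  [0, 0, 0, 0, 0, 0],
  [0, 0, 0, 0, 0, 0],
])

```text
clock: 38.17
tool_pos: [0.5936, -0.2126, 0.13]
ee_rot: [[-0.997, 0.074, -0.003], [0.074, 0.997, 0.001], [0.003, 0.0, -1.0]]
ft_force: [-1.0, 0.1, 0.2]
opening: 0.03
```

```bash
python3 - <<'E'
from h import *
i=cam("wrist"); i=cam("wrist"); cv2.imwrite("pics/w33.png",i["pixels"])
K=(.6062,-.0455,-.0744)
crop(i,"w33z.png",250,150,450,300,4)
overlay(i,"o33.png",(250,150,450,300),4,box(K,-.034,.034,-.155,-.149,[.035],(0,255,0))+box(K,-.034,.034,-.155,.155,[.035],(0,255,0)))
i=cam("scene"); crop(i,"s33.png",220,200,330,310,6)
E
python3 plan.py .5945 -.2038 .13 1.4964
```

```text
t38.32 at [ 0.5935 -0.2135  0.1309] F [ 0.2 -0.6 -0.4] open 0.0301 j [-0.36  0.48  1.57 -0.    1.09 -1.86]
rotvec [ 0.0002 -0.0012 -0.0014] rows>= 1.0  shift(tool now) [-0.0002  0.0097  0.0009]  shift(after turn) [-0.0002  0.0097  0.0009] rows>=0.2
```

View pics/w33.png

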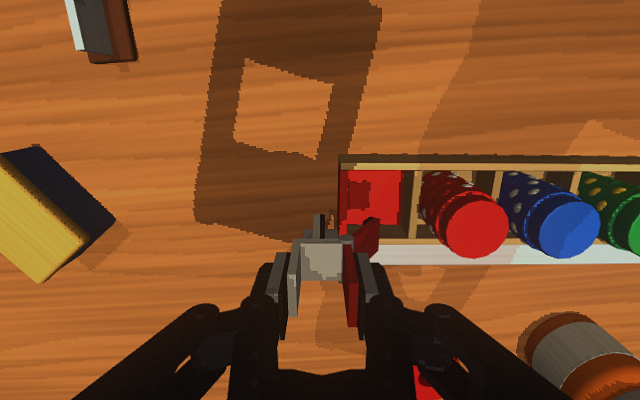

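View pics/o33.png

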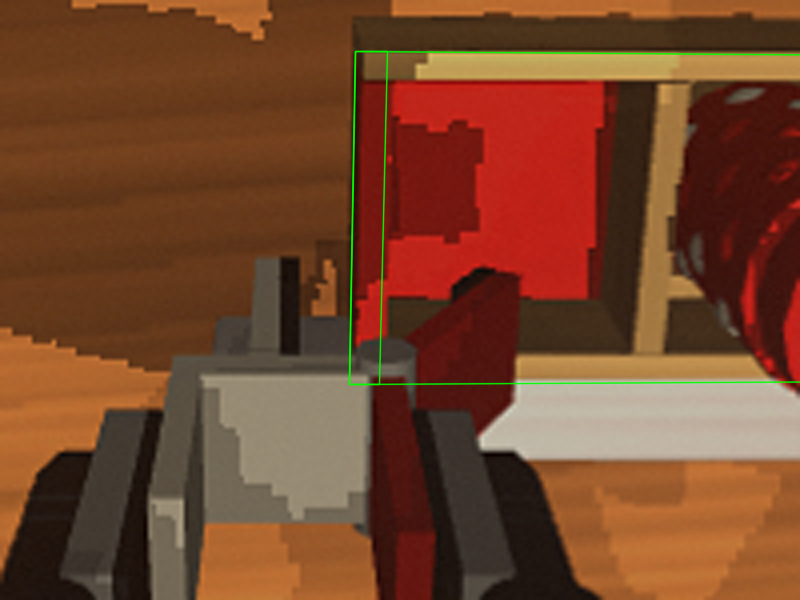

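View pics/s33.png

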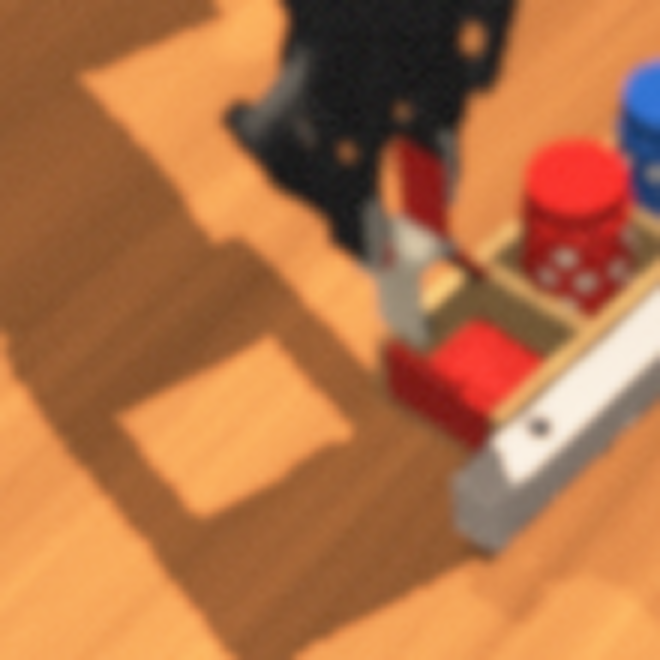

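```bash
python3 - <<'E'
from h import *
i=cam("wrist"); o=status.get_obs()
zt=.130
# pad bottom end: z = zt-.0172-.024
for (u,v,z) in ((298,262,zt-.0172-.024),(298,350,zt-.0172-.014),(281,262,zt-.0412)):
    P=p2w(i,250+(u+.5)/4-.5,150+(v+.5)/4-.5,z); print(P.round(4),(o["ee_rot"].T@(P-o["tool_pos"])).round(4))
# white handle outer tip
P=p2w(i,250+150/4,150+500/4,zt-.0172+.048); print("white outer",P.round(4),(o["ee_rot"].T@(P-o["tool_pos"])).round(4))
print(o["tool_pos"])
E
```

```text
[ 0.5815 -0.2105  0.0888] [0.0124 0.0021 0.0423]
[ 0.5914 -0.2112  0.0988] [0.0024 0.0021 0.0323]
[ 0.5813 -0.213   0.0888] [ 0.0124 -0.0004  0.0423]
white outer [ 0.578  -0.2252  0.1608] [ 0.0148 -0.0129 -0.0297]
[ 0.59368086 -0.21352702  0.13111965]
```

Call:
arm_command([
  [0, 0.0075, 0.01, 0, 0, 0],
  [0, 0, 0.012, 0, 0, 0],
  [0, 0, 0, 0, 0, 0],
  [0, 0, 0, 0, 0, 0],
  [0, 0, 0, 0, 0, 0],
])

```text
clock: 38.78
tool_pos: [0.5952, -0.2053, 0.1094]
ee_rot: [[-0.997, 0.075, 0.0], [0.075, 0.997, 0.0], [-0.0, 0.0, -1.0]]
ft_force: [-0.2, 0.4, 0.0]
opening: 0.0296
```

```bash
python3 - <<'E'
from h import *
i=cam("wrist"); o=status.get_obs(); print(o["tool_pos"])
K=(.6062,-.0455,-.0744)
overlay(i,"o34.png",(250,150,450,300),4,box(K,-.034,.034,-.155,-.149,[.035],(0,255,0)))
E
```

```text
[ 0.59538976 -0.20537865  0.10973134]
```

View pics/o34.png

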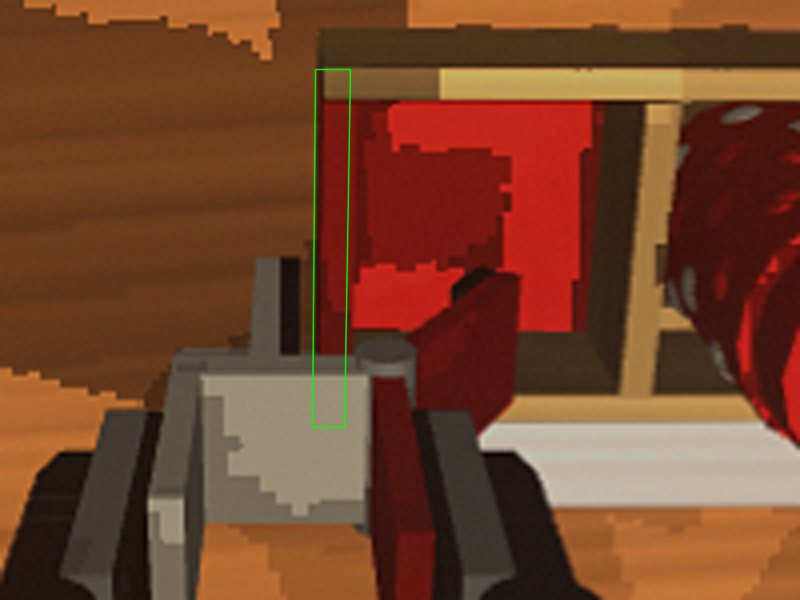

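Call:
arm_command([
  [0, 0, 0.02, 0, 0, 0],
  [0, 0, 0.014, 0, 0, 0],
  [0, 0, 0, 0, 0, 0],
  [0, 0, 0, 0, 0, 0],
])

```text
clock: 39.17
tool_pos: [0.595, -0.2052, 0.0753]
ee_rot: [[-0.997, 0.074, -0.001], [0.074, 0.997, 0.0], [0.001, 0.0, -1.0]]
ft_force: [-0.1, 0.7, 0.1]
opening: 0.0302
```

```bash
python3 - <<'E'
from h import *
i=cam("wrist"); o=status.get_obs(); print(o["tool_pos"],o["ft_force"])
crop(i,"w35.png",230,150,430,300,4)
i=cam("scene"); crop(i,"s35.png",220,200,330,310,6)
E
```

```text
[ 0.59565166 -0.20544766  0.07608945] [ 0.61744503 -0.32913363 -0.31830852]
```

View pics/w35.png

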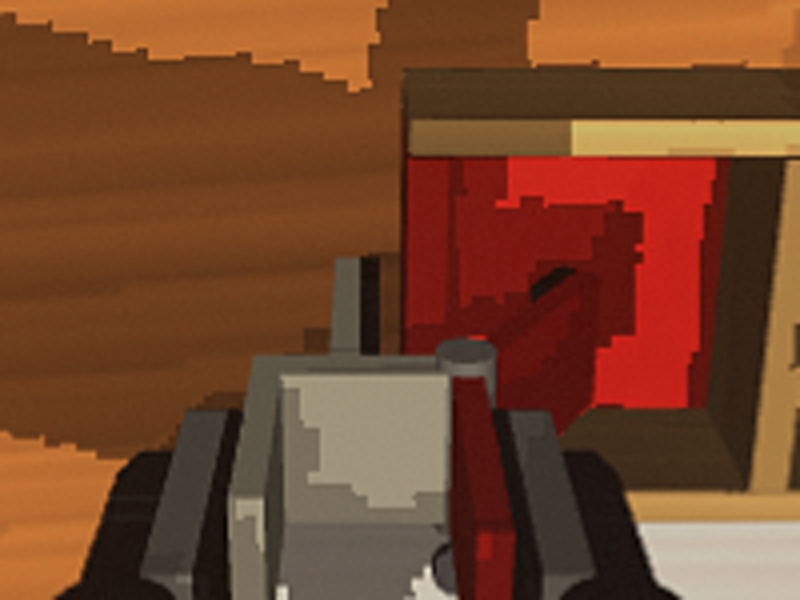

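View pics/s35.png

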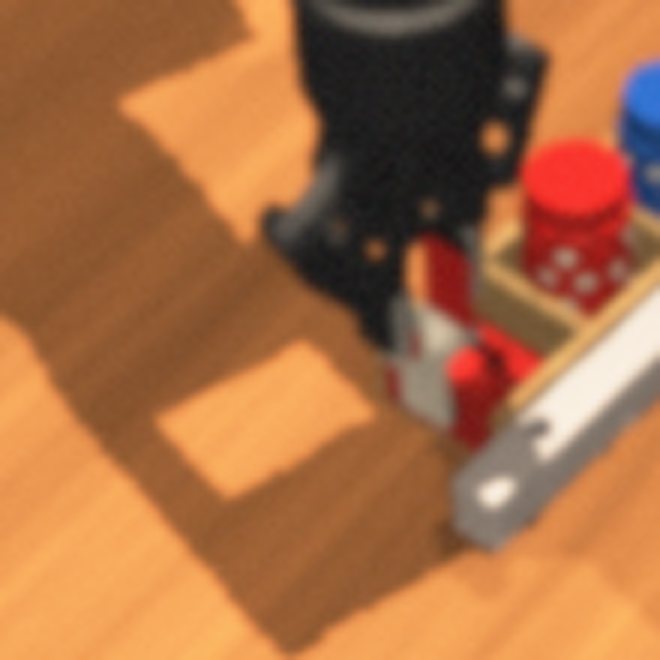

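Call:
arm_command([
  [0, 0, 0.01, 0, 0, 0],
  [0, 0, 0.008, 0, 0, 0],
  [0, 0, 0.0035, 0, 0, 0],
  [0, 0, 0, 0, 0, 0],
])

```text
clock: 39.6
tool_pos: [0.5942, -0.2049, 0.0524]
ee_rot: [[-0.997, 0.074, -0.003], [0.074, 0.997, 0.001], [0.003, 0.001, -1.0]]
ft_force: [0.1, -0.0, -0.8]
opening: 0.0302
```

Call:
arm_command([
  [0, 0.002, 0, 0, 0, 0],
  [0, 0, 0, 0, 0, 0],
])

```text
clock: 39.77
tool_pos: [0.5954, -0.2029, 0.0539]
ee_rot: [[-0.997, 0.074, 0.0], [0.074, 0.997, 0.0], [-0.0, 0.0, -1.0]]
ft_force: [0.4, -0.3, -1.2]
opening: 0.0298
```

```bash
python3 - <<'E'
from h import *
i=cam("wrist"); o=status.get_obs(); print(o["tool_pos"],o["ft_force"])
crop(i,"w36.png",230,150,430,300,4)
E
```

```text
[ 0.59553434 -0.20308111  0.05403184] [-0.91328258  0.25348799 -0.0079822 ]
```

View pics/w36.png

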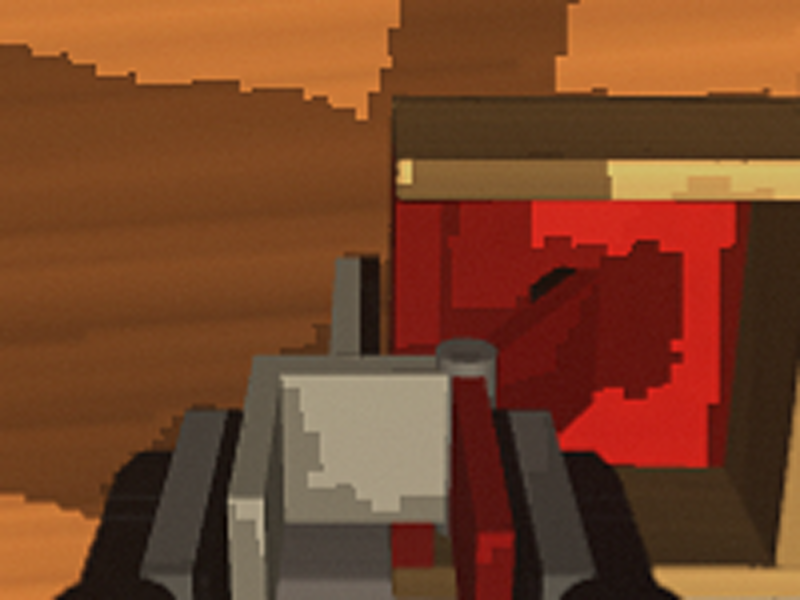

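Call:
arm_command([
  [0, 0.002, 0, 0, 0, 0],
  [0, 0, 0, 0, 0, 0],
], fingers=0.15)

```text
clock: 39.98
tool_pos: [0.5956, -0.2009, 0.0541]
ee_rot: [[-0.997, 0.074, 0.0], [0.074, 0.997, 0.0], [-0.0, 0.0, -1.0]]
ft_force: [-0.2, -0.4, 0.1]
opening: 0.0364
```

Call:
arm_command([
  [0, 0.002, 0, 0, 0, 0],
  [0, 0, 0, 0, 0, 0],
], fingers=0.05)

```text
clock: 40.15
tool_pos: [0.5957, -0.1994, 0.054]
ee_rot: [[-0.997, 0.074, 0.0], [0.074, 0.997, -0.001], [-0.001, -0.001, -1.0]]
ft_force: [-0.0, -1.3, -0.4]
opening: 0.0407
```

Call:
arm_command([
  [0, 0.002, 0, 0, 0, 0],
  [0, 0, 0, 0, 0, 0],
], fingers=-0.05)

```text
clock: 40.32
tool_pos: [0.5959, -0.1975, 0.054]
ee_rot: [[-0.997, 0.074, 0.001], [0.074, 0.997, -0.001], [-0.001, -0.001, -1.0]]
ft_force: [-0.4, -2.4, -0.4]
opening: 0.0445
```

Call:
arm_command([
  [0, 0.002, 0, 0, 0, 0],
  [0, 0, 0, 0, 0, 0],
], fingers=-0.15)

```text
clock: 40.48
tool_pos: [0.596, -0.1953, 0.054]
ee_rot: [[-0.997, 0.074, 0.0], [0.074, 0.997, -0.0], [-0.0, -0.0, -1.0]]
ft_force: [-0.2, -2.4, -0.4]
opening: 0.0491
```

Call:
arm_command([
  [0, 0.001, 0, 0, 0, 0],
  [0, 0, 0, 0, 0, 0],
], fingers=-0.25)

```text
clock: 40.65
tool_pos: [0.5959, -0.1934, 0.0537]
ee_rot: [[-0.997, 0.075, -0.0], [0.075, 0.997, 0.001], [0.0, 0.001, -1.0]]
ft_force: [-0.7, 0.6, 0.6]
opening: 0.0534
```

Call:
arm_command([
  [0, 0, 0, 0, 0, 0],
  [0, 0, 0, 0, 0, 0],
  [0, 0, 0, 0, 0, 0],
], fingers=-0.6)

```text
clock: 40.9
tool_pos: [0.596, -0.1941, 0.0538]
ee_rot: [[-0.997, 0.074, 0.0], [0.074, 0.997, 0.0], [0.0, 0.0, -1.0]]
ft_force: [0.3, 0.1, 0.3]
opening: 0.0686
```

```bash
python3 - <<'E'
from h import *
i=cam("wrist"); o=status.get_obs(); print(o["tool_pos"],o["ft_force"],o["opening"])
cv2.imwrite("pics/w37.png",i["pixels"])
E
```

```text
[ 0.59593465 -0.19412678  0.05378732] [0.65476032 0.11864333 0.67165538] 0.06843535040053127
```

View pics/w37.png

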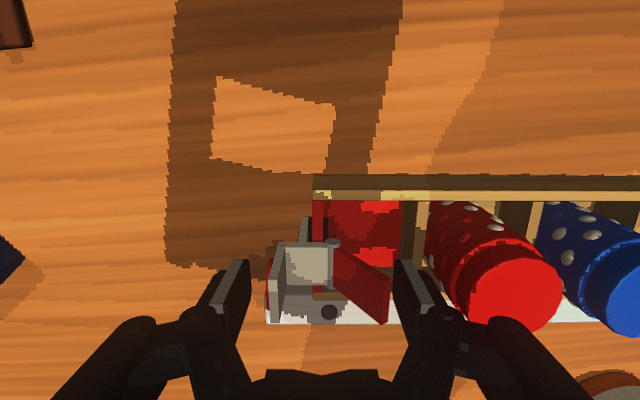

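Call:
arm_command([
  [0, 0.0025, 0, 0, 0, 0],
  [0, 0, 0, 0, 0, 0],
  [0, 0, -0.01, 0, 0, 0],
  [0, 0, -0.02, 0, 0, 0],
  [0, 0, -0.03, 0, 0, 0],
])

```text
clock: 41.37
tool_pos: [0.5945, -0.1911, 0.1126]
ee_rot: [[-0.997, 0.074, -0.005], [0.074, 0.997, 0.002], [0.006, 0.002, -1.0]]
ft_force: [1.1, 1.3, 0.5]
opening: 0.0684
```

Call:
arm_command([
  [0, 0, -0.04, 0, 0, 0],
  [0, 0, -0.04, 0, 0, 0],
  [0.03, 0, -0.02, 0, 0, 0],
  [0.04, 0, 0, 0, 0, 0],
  [0.04, 0, 0, 0, 0, 0],
])

```text
clock: 41.78
tool_pos: [0.4865, -0.1838, 0.2162]
ee_rot: [[-0.997, 0.074, 0.005], [0.074, 0.997, -0.002], [-0.005, -0.002, -1.0]]
ft_force: [-1.0, -1.0, 0.4]
opening: 0.0682
```

Call:
arm_command([
  [0.04, 0, 0, 0, 0, 0],
  [0.04, 0, 0, 0, 0, 0],
  [0, 0, 0, 0, 0, 0],
])

```text
clock: 42.03
tool_pos: [0.3988, -0.1756, 0.2138]
ee_rot: [[-0.997, 0.076, -0.006], [0.076, 0.997, 0.002], [0.007, 0.002, -1.0]]
ft_force: [0.1, -0.2, -0.4]
opening: 0.0683
```

```bash
python3 - <<'E'
from h import *
i=cam("wrist"); cv2.imwrite("pics/w38.png",i["pixels"])
print(status.get_obs()["tool_pos"],status.get_obs()["clock"])
i=cam("top"); crop(i,"t38.png",255,165,395,225,5.7)
i=cam("scene"); crop(i,"s38.png",245,150,400,290,5)
E
```

```text
[ 0.40309026 -0.17680783  0.21459645] 42.0833
```

View pics/w38.png

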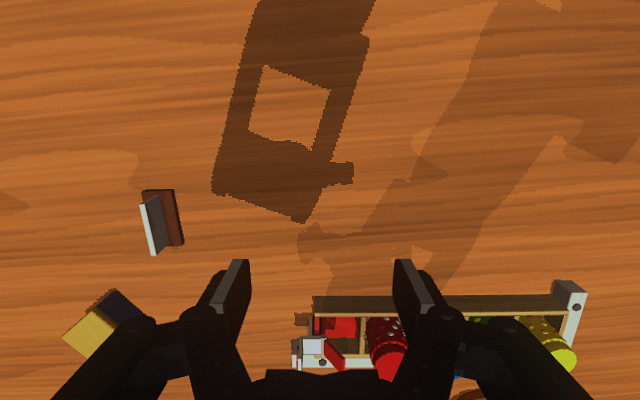

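View pics/t38.png

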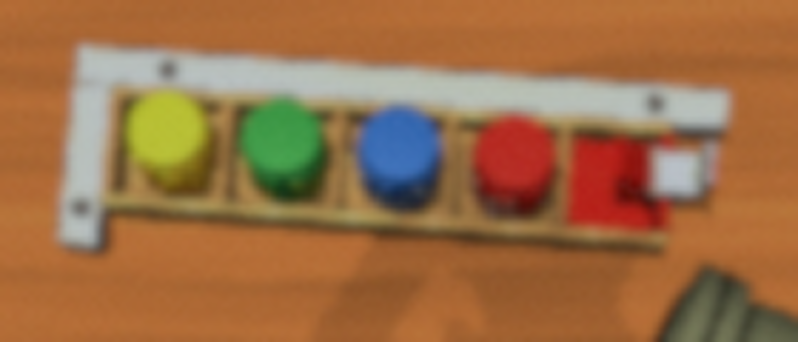

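View pics/s38.png

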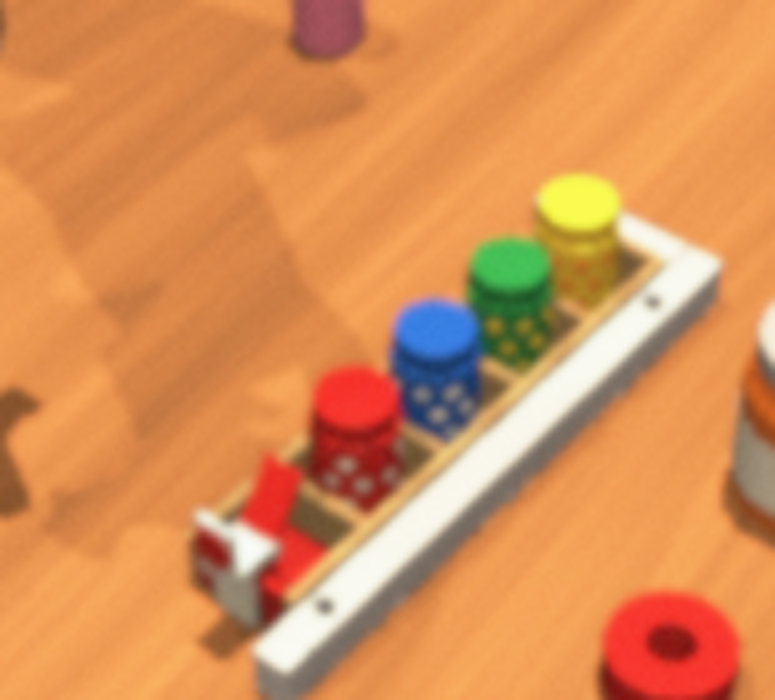

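```bash
python3 - <<'E'
from h import *
K=(.6062,-.0455,-.0744); c,s=np.cos(K[2]),np.sin(K[2])
W=(K[0]-s*-.152,K[1]+c*-.152,K[2])
z=.035
o=box(K,-.034,.034,-.155,.155,[.035],(0,255,0))+box(W,-.011,.011,-.02,-.017,[z+.048],(255,0,0))+box(W,-.011,.011,.03,.032,[z+.048],(255,0,255))
t=cam("top"); overlay(t,"o39t.png",(255,165,395,225),5.7,o)
t=cam("scene"); overlay(t,"o39s.png",(265,195,345,290),8,o)
E
```

```text
(no output)
```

View pics/o39t.png

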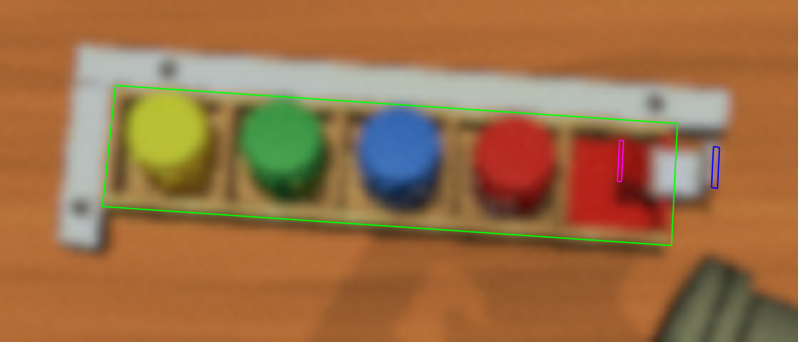

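View pics/o39s.png

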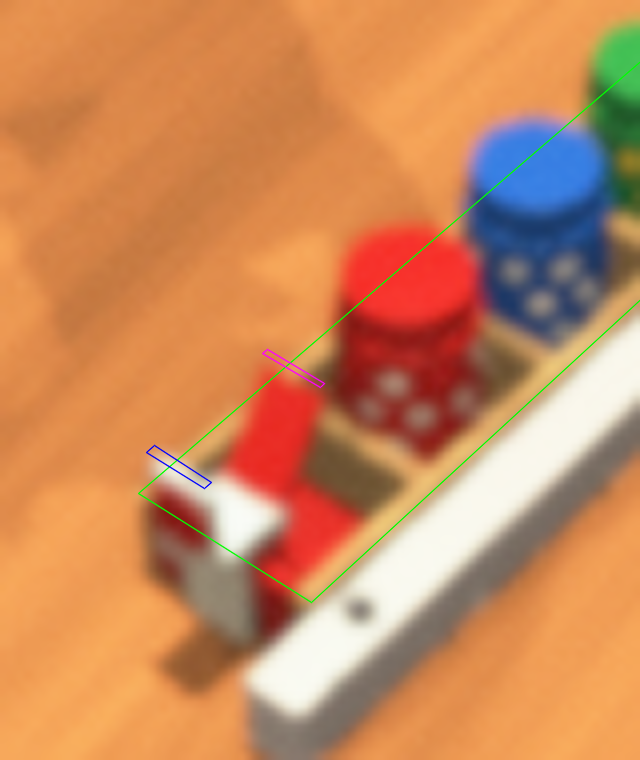

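```bash
python3 -c "
from rig import bot,status
print(bot.sign_off()); print(status.get_obs()['clock'])"
```

```text
the job is handed in; nothing more can be done
None
the job is handed in; nothing more can be done
```

The gift crate is made up and the job is handed in at about 42 s of robot time. No verdict came back, so this rests on my own camera and force checks.

- **Crate:** I pushed it along the counter against the long stop, then against the short one. It stopped dead at about 14 N and 19 N of push, and the pictures showed it flush on both stops. It stayed there to the end; no knock was seen.
- **Jars:** All four were present. Yellow, green, blue and red stand upright in their own cells, each let go after I felt it touch the cell floor. The purple and pink lookalikes were left where they were.
- **Clip:** I squeezed it off the stand, carried it open and released it on the red end wall. In the last top and scene pictures both handles lie within about 2 mm of where a clip level with the wall's top edge should show.
- **Other things:** The stock jar, ribbon reel and tin were not touched, and the gripper was well clear of everything at hand-in.

**Small disagreements:**
- My first crate fit was about 2–3 mm off near its red end; close wrist views after the push agreed to about 1 mm.
- The fingers read 30 mm on the squeezed clip, against the 34 mm stated.
- My estimates of where the clip sat in the grip differed by about 3 mm, so I left clearance at the wall and checked it by eye before lowering.

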